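# Sort the model maker's bench into its trays

## Task

Tidy the model maker's bench: sort the five loose things into the plywood tray that already holds their kind - both pieces of stripwood in the wood tray, the G-clamp in the clamp tray, the screwdriver and the pliers in the hand-tool tray. Set each one down gently, not dropped, so that it lies level on the tray's clear floor, flat as it lay on the bench, not on a wall or on another thing, and leave the calculator and the half-built model where they are.

Things in the scene. Friction and masses are not known exactly. Their poses are not given: they have to be found in the camera images.
- stick_mid (a point): Loose on the bench. A short length of square wooden stripwood, 110 x 16 x 16 mm, about 20 g. The point is its centre, 8 mm above its underside; x runs along its length, z up.
- lath_mid (a point): Loose on the bench. A short length of flat wooden stripwood, lying flat, 115 x 30 mm and 8 mm thick, about 15 g. The point is its centre, 4 mm above its underside; x runs along its length, y across its 30 mm width.
- clamp_spine (a point): Loose on the bench. Dark steel G-clamp on its side, 260 g, frame 14 mm high. The point: on the C frame's straight back (spine, 12 mm wide in y, x -33 to +57 mm), 7 mm up, near the balance in x; grip here across y. Over all x -58 to +57, y -6 to +60 mm from the point; screw along x at y +42. Room for a finger inside the C: y +6 to +35, x -19 to +40 mm.
- screwdriver_handle (a point): Loose on the bench. A stubby screwdriver lying down, about 60 g: black octagonal handle 26 mm across its flats, steel blade along +x. The point is the centre of the handle, 13 mm above the bench; the handle reaches from x = -31 to +36 mm, the blade's tip is at x = +79 mm. Grip the handle across y.
- pliers_pivot (a point): Loose on the bench. Small closed pliers lying flat, about 110 g, 12 mm high: steel jaws along +x to +43 mm, two dark-gripped handles along -x to -78 mm, spread to 47 mm over their outsides. The point: middle of the pivot joint (22 mm round, 20 mm wide in y where gripped), 6 mm up, near the balance point. Grip the joint across y.
- wood_tray: The wood tray: holds three wooden strips. Low open plywood tray, fixed: 190 (x) x 170 (y) mm outside, 28 high, walls and floor 5 thick. Origin: centre of its underside. The three trays are alike but for these contents, which are fixed along the far end (+x), up to 17 mm above the bench; from x = +51 mm to the near wall (inner face x = -90 mm) the floor is clear, 160 mm wide.
- clamp_tray: The clamp tray: holds two small G-clamps. Low open plywood tray, fixed: 190 (x) x 170 (y) mm outside, 28 high, walls and floor 5 thick. Origin: centre of its underside. The three trays are alike but for these contents, which are fixed along the far end (+x), up to 17 mm above the bench; from x = +46 mm to the near wall (inner face x = -90 mm) the floor is clear, 160 mm wide.
- tool_tray: The hand-tool tray: holds a fine screwdriver and a file. Low open plywood tray, fixed: 190 (x) x 170 (y) mm outside, 28 high, walls and floor 5 thick. Origin: centre of its underside. The three trays are alike but for these contents, which are fixed along the far end (+x), up to 17 mm above the bench; from x = +58 mm to the near wall (inner face x = -90 mm) the floor is clear, 160 mm wide.
- calculator: A black desk calculator, 135 x 78 x 16 mm, lying at one side of the work; not to be disturbed. Origin: centre of its underside.
- model: A half-built architectural model, 140 x 110 mm on a plywood base, 73 mm high, white walls and thin wooden posts, at the other side of the work; not to be disturbed. Origin: centre of its underside.
Mind the look-alikes: they are no part of the job. Leave any turquoise look-alike of the part that bears lath_mid alone. What is shaped like the part that bears clamp_spine but green is not meant.

How it is judged (in metres and radians):
At the end, for the whole second after the job is handed in: All five in their trays (stick, lath; clamp; screwdriver, pliers): each one's listed point inside the walls, at most 6 mm higher than lying flat on the tray floor, its length level (lath, clamp, pliers flat, as at first) within 0.15 rad; all released and at rest (under 0.02 m/s) (x of stick_mid in the frame of wood_tray between -0.088 and 0.088 m and y of stick_mid in the frame of wood_tray between -0.078 and 0.078 m and z of stick_mid in the frame of wood_tray between 0 and 0.019 m and angle between stick_mid's own x axis and vertical between 1.42 and 1.72 rad and linear speed of each of stick, lath, clamp, screwdriver, pliers below 0.02 m/s and x of lath_mid in the frame of wood_tray between -0.088 and 0.088 m and y of lath_mid in the frame of wood_tray between -0.078 and 0.078 m and z of lath_mid in the frame of wood_tray between 0 and 0.015 m and angle between lath_mid's own x axis and vertical between 1.42 and 1.72 rad and angle between each of lath_mid, clamp_spine, pliers_pivot's own z axis and vertical below 0.15 rad and x of clamp_spine in the frame of clamp_tray between -0.088 and 0.088 m and y of clamp_spine in the frame of clamp_tray between -0.078 and 0.078 m and z of clamp_spine in the frame of clamp_tray between 0 and 0.018 m and angle between clamp_spine's own x axis and vertical between 1.42 and 1.72 rad and x of screwdriver_handle in the frame of tool_tray between -0.088 and 0.088 m and y of screwdriver_handle in the frame of tool_tray between -0.078 and 0.078 m and z of screwdriver_handle in the frame of tool_tray between 0 and 0.024 m and angle between screwdriver_handle's own x axis and vertical between 1.42 and 1.72 rad and x of pliers_pivot in the frame of tool_tray between -0.088 and 0.088 m and y of pliers_pivot in the frame of tool_tray between -0.078 and 0.078 m and z of pliers_pivot in the frame of tool_tray between 0 and 0.017 m and angle between pliers_pivot's own x axis and vertical between 1.42 and 1.72 rad); the robot touches nothing.
It fails at once if one of the five things is dropped or thrown (over 0.8 m/s while out of the fingers: a free fall of more than 3 cm) ((linear speed of stick above 0.8 m/s and contact force between the fingers and stick below 0.05 N) or (linear speed of lath above 0.8 m/s and contact force between the fingers and lath below 0.05 N) or (linear speed of clamp above 0.8 m/s and contact force between the fingers and clamp below 0.05 N) or (linear speed of screwdriver above 0.8 m/s and contact force between the fingers and screwdriver below 0.05 N) or (linear speed of pliers above 0.8 m/s and contact force between the fingers and pliers below 0.05 N)).
It fails at once if the calculator is pushed (moved more than 10 mm) (distance of calculator from where it was at the start of the episode above 0.01 m).
It fails at once if the model is pushed (moved more than 10 mm) (distance of model from where it was at the start of the episode above 0.01 m).
It also fails if it takes over 128 s, if anything falls off the work surface, if the arm or the gripper's body presses on something with over 40 N, if the wrist force passes 120 N, or if a joint passes its speed limit or range.

## Robot

A 6-joint arm with a two-finger parallel gripper is mounted at the origin on the work surface. World frame = base frame: x ahead of the robot, y to its left, z up, the work surface at z = 0. Lengths are in mm, angles in rad, forces in N, time in s.
With the tool pointing down it reaches from about 275 to 1000 mm from the base axis. Payload 8.4 kg.
Tool frame: the origin (TCP) lies at the very end of the fingers, on their centre line; the grasp point (between the pads) lies r.hold_point_z behind it (r.hold_point_z is the distance from the TCP to the grasp point, in mm); x points along the fingers, z is the direction in which the jaws open and shut, and the axes are right-handed (so a half turn about x gives the same grasp; the last joint's range is limited). The gripper opens to 85 mm and grips with 20 to 120 N. Pads are 22 mm wide; open, the fingers measure 114 mm over their backs; the gripper's body (76 mm by 85 mm) begins 54 mm behind the grasp point. The pads swing forward as they close: fully open they stand 13 mm farther back than shut.
Start: joints at [-1.241, 0.353, 1.633, -0, 1.155, -0.002], TCP at [203.589, -590.914, 231.281] pointing down, gripper open.
Joint ranges: [-2.63, 2.63], [-0.92, 2.1], [0.06, 2.66], [-1.3, 4.44], [0, 2.69], [-3.02, 3.02]. Speed limits (rad/s): [2.22, 2.22, 2.79, 3.14, 3.14, 3.14].

## Interface

Orientations are given as [roll, pitch, yaw] about the fixed x, y, z axes, in that order (R = Rz(yaw) Ry(pitch) Rx(roll)).
In Python, from rig import r gives the robot as it stands.
- The arm moves only by the tool jog_arm, never from a script. Its argument "series" is a list of rows, each a list of 7 numbers: the turn, a rotation vector about the tool's x, y, z in degrees, then the shift along the tool's x, y, z in cm, then the opening, from 0 (shut) to 1 (fully open). In form: [[wx, wy, wz, tx, ty, tz, fingers], ...]. A call has 1 to 20 rows; each row shifts and turns the commanded pose from where the row before left it, along the tool's axes as they then stand; what a row does not reach is not made up. A row lasts 1/10 s, in which the tool goes at most 50 mm and 8.59 degrees, less where a joint would pass 70% of its speed; a pose out of reach is approached as far as the arm can. A call with a gripper value outside its range is refused whole. The fingers move at their own pace and stop on an object; "force" is the grip in N (left out, the last holds). Time passes only in rows, so rows that do not move let the fingers close. It gives the time, the measured TCP pose, the force and the opening at its end, in the units of the state.
- r.sense(): the state, without advancing time (a new reading comes with each control period).
- r.grab_frame(name): name is "side" or "top"; returns (picture, depth): 384x512x3 uint8, red, green, blue; 384x512 float32, mm along the optical axis (not along the pixel's ray), 0 where there is no reading.
- r.get_calibration(name): a dict with "mtx" (3x3 intrinsics, pixels), "position" and "rotation" of the camera in the world. Camera axes: x right, y down, z forward; pixel columns grow to the right and rows downward; lengths in mm; the calibration is good to about 2 mm. A picture is of the moment at which its call begins. get_calibration takes no time and is no camera call.
- r.sign_off(): hands the job in, once; it reports no verdict.
The state is a dict: "clock": time; "qpos": joint angles; "qvel": joint speeds; "joint_efforts": joint torques, N m; "eef_pos": TCP position; "tcp_rot": TCP orientation; "contact_force": force on the tool from outside, world axes, zero at the start; "wrist_torque": the same for the moment, N m; "opening": opening from 0.0 (shut) to 1.0 (fully open).
Only numpy, scipy, OpenCV 4.12 (cv2) and the standard library are available. Lean on these libraries where they do the work, as an engineer would, in place of code of your own. Each camera call takes 0.05 s, during which the arm holds its last target.

## Working session

There is one attempt and no reset: what is moved stays moved. The work goes in short steps, Python scripts to look and compute and a tool call to move; the robot and the scene stay as the last step left them, time stands still between calls to the robot, and variables do not carry over. Pictures are saved under pics/ and viewed, and the job is handed in when it is done.

Besides the shell and the picture viewer there is one more tool, called after "Request:" in YAML: its name, and indented under it one key for each argument. jog_arm: Moves the arm, as the interface text tells. Its arguments: {"type":"object","properties":{"series":{"type":"array"},"force":{"type":"number"}},"required":["series"]}

```bash
ls; mkdir -p pics; python3 - <<'E'
from rig import r
import cv2,numpy as np
print(r.hold_point_z, r.sense())
for n in ("top","side"):
    im,d=r.grab_frame(n); np.savez(f"{n}0.npz",im=im,d=d)
    cv2.imwrite(f"pics/{n}0.png",cv2.resize(im[:,:,::-1],(800,600),interpolation=cv2.INTER_CUBIC))
    print(r.get_calibration(n))
E
```

```text
pics
18.700000000000003 {'clock': 0.0, 'qpos': array([-1.24138585e+00,  3.53676061e-01,  1.63411547e+00,  5.78791671e-06,
        1.15519348e+00, -2.41254340e-03]), 'qvel': array([ 0.00032668, -0.00046049, -0.00015843, -0.00104293, -0.00093975,
       -0.00120204]), 'joint_efforts': array([ 2.33097191e-03, -6.05244756e+01, -3.42066979e+01,  1.04087678e-04,
        9.26919834e-03, -9.97257018e-06]), 'eef_pos': array([ 203.44847928, -590.46862497,  230.55223267]), 'tcp_rot': array([3.13537941, 1.56940396, 1.89640376]), 'contact_force': array([ 0.23664355, -0.59180653,  0.02153068]), 'wrist_torque': array([-0.00531456,  0.01259587, -0.02506238]), 'opening': 0.9963478400976978}
{'mtx': array([[434.34280233,   0.        , 256.91197612],
       [  0.        , 434.34280233, 185.59702956],
       [  0.        ,   0.        ,   1.        ]]), 'position': array([ 362.08959946,   11.30206667, 1221.84727196]), 'rotation': array([-3.05921616, -0.01138253, -1.58880946])}
{'mtx': array([[472.41073018,   0.        , 246.2756108 ],
       [  0.        , 472.41073018, 194.97892767],
       [  0.        ,   0.        ,   1.        ]]), 'position': array([-219.5177114 ,  674.22653585,  845.17320664]), 'rotation': array([-2.2617642 ,  0.00297807, -2.3434341 ])}
```

View pics/top0.png

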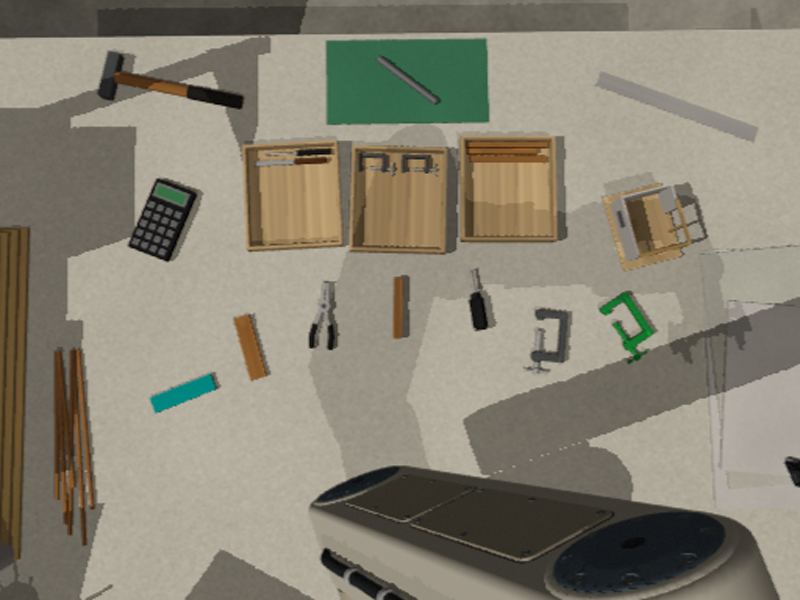

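View pics/side0.png

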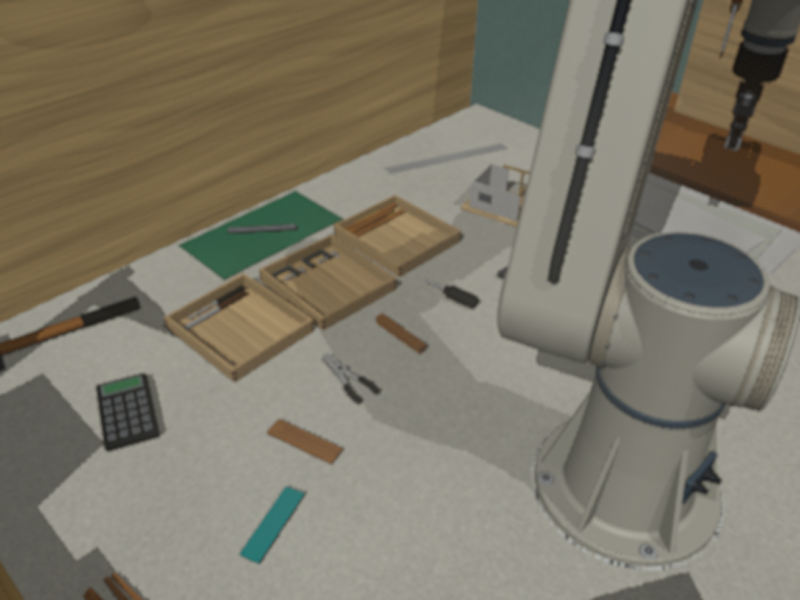

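```bash
cat > h.py <<'E'
import numpy as np,cv2
from scipy.spatial.transform import Rotation as R
from rig import r
def cam(n):
    c=r.get_calibration(n); return c["mtx"],c["position"],R.from_euler("xyz",c["rotation"]).as_matrix()
def ray(n,uv,z):
    K,p,Rm=cam(n); uv=np.atleast_2d(uv).astype(float)
    d=np.c_[uv,np.ones(len(uv))]@np.linalg.inv(K).T@Rm.T
    return p+d*((z-p[2])/d[:,2])[:,None]
def proj(n,P):
    K,p,Rm=cam(n); q=(np.atleast_2d(P)-p)@Rm; q=q@K.T; return q[:,:2]/q[:,2:]
E
python3 - <<'E'
from h import *
z=np.load("top0.npz"); im,d=z["im"],z["d"]
# sanity: depth point of bench center
print(ray("top",[[256,250]],0), d[250,256])
c=lambda x0,y0,x1,y1:cv2.resize(im[y0:y1,x0:x1,::-1],None,fx=5,fy=5,interpolation=cv2.INTER_CUBIC)
cv2.imwrite("pics/cropL.png",c(90,170,240,270))
cv2.imwrite("pics/cropR.png",c(280,165,430,250))
cv2.imwrite("pics/cropT.png",c(150,80,310,165) if 0 else c(150,80,310,165))
cv2.imwrite("pics/cropT2.png",c(285,80,370,165))
E
```

```text
[[282.57371584   1.36772879   0.        ]] 1211.6984
```

View pics/cropL.png

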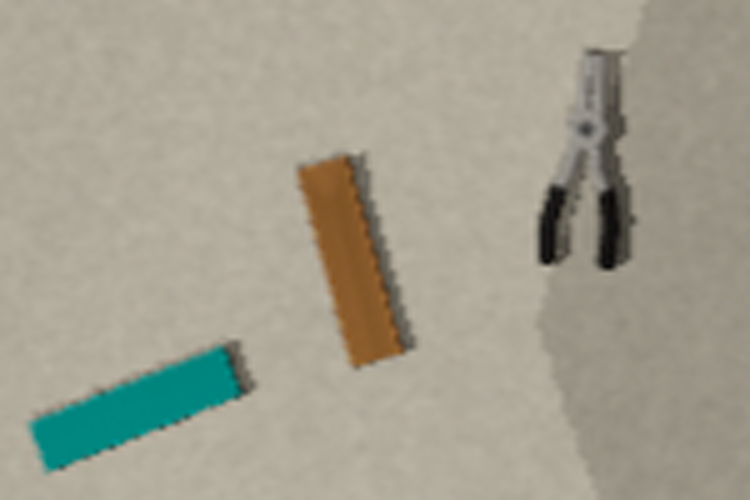

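View pics/cropR.png

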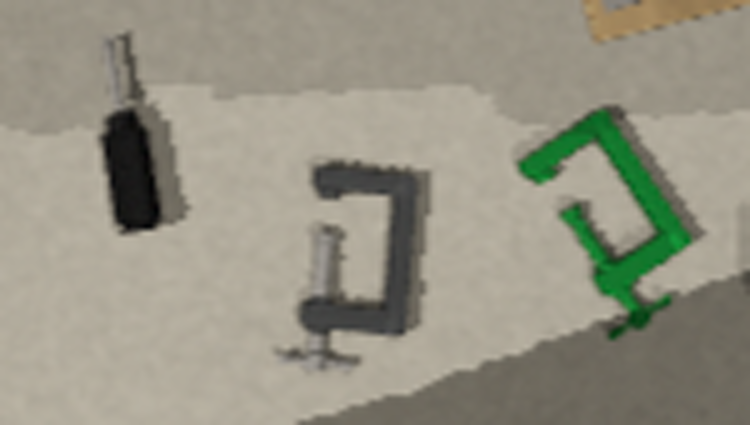

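View pics/cropT.png

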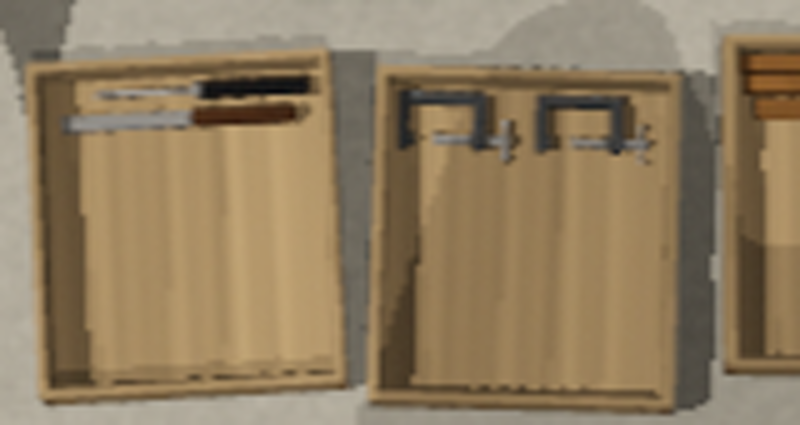

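View pics/cropT2.png

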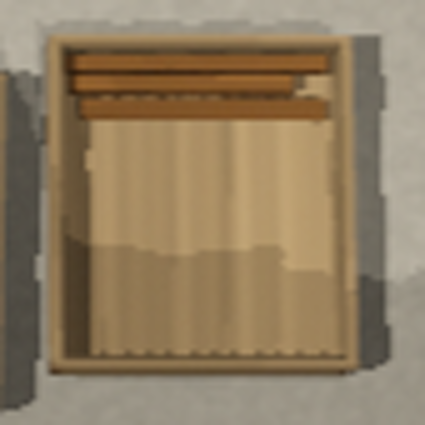

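```bash
cat > meas.py <<'E'
from h import *
def measure(im,verbose=True,out=None):
    hsv=cv2.cvtColor(im,cv2.COLOR_RGB2HSV)
    H,S,V=[hsv[...,i].astype(int) for i in range(3)]
    wood=((H<18)&(S>120)&(V>60)).astype(np.uint8)
    dark=((V<95)&(S<70)).astype(np.uint8)
    return wood,dark,hsv
def comps(m,box,amin=20):
    x0,y0,x1,y1=box; mm=np.zeros_like(m); mm[y0:y1,x0:x1]=m[y0:y1,x0:x1]
    n,l,s,c=cv2.connectedComponentsWithStats(mm,connectivity=8)
    return [(l==i,s[i],c[i]) for i in range(1,n) if s[i,4]>=amin]
def rect(n,mask,z):
    ys,xs=np.nonzero(mask); P=ray(n,np.c_[xs,ys],z)[:,:2]
    rc=cv2.minAreaRect(P.astype(np.float32)); 
    (cx,cy),(w,h),a=rc
    if w<h: w,h,a=h,w,a+90
    a=(a+90)%180-90
    return np.round([cx,cy,w,h,a],1),np.round(P.mean(0),1)
E
python3 - <<'E'
from meas import *
im=np.load("top0.npz")["im"]; wood,dark,hsv=measure(im)
for nm,m,box,z in [("lath",wood,(140,190,180,250),8),("stick",wood,(245,170,268,222),16),("clamp",dark,(330,190,368,242),14),
   ("sdr",dark,(295,180,318,215),20),("pliersgrip",dark,(192,175,222,228),10)]:
    for mk,s,c in comps(m,box): print(nm,s,np.round(c,1),*rect("top",mk,z))
E
```

```text
lath [150 202  21  41 433] [159.8 221.9] [365.9 267.6 113.3  29.6  15.5] [365.6 267.3]
stick [252 177   6  40 203] [254.2 196.3] [431.3   3.1 108.6  13.9  -1. ] [431.8   3.9]
clamp [340 198  24  34 357] [353.7 215.4] [ 375.2 -266.7   94.    59.6   -7.3] [ 373.8 -272.1]
sdr [300 186  13  26 223] [305.9 199. ] [ 423.1 -139.1   67.8   27.3    8.7] [ 421.5 -139.4]
pliersgrip [209 187   8  37 155] [212.3 208.5] [409.7 118.8 100.5  18.6  -3.1] [400.2 121. ]
pliersgrip [198 207   6  16  74] [200.4 214.9] [384.  154.   41.6  13.9  -0.4] [382.9 154.3]
```

```bash
python3 - <<'E'
from meas import *
im=np.load("top0.npz")["im"]; wood,dark,hsv=measure(im)
# enlarged mask view, and tray masks
for k,(u,v) in {"bench":(230,220),"trayfl":(190,140),"blade":(304,176),"spine":(361,215),"shadow":(258,200),"plier":(208,190),"plier jaw":(209,183)}.items(): print(k,im[v,u],hsv[v,u])
v=cv2.merge([wood*255,dark*255,np.zeros_like(wood)])[70:260,80:440]
cv2.imwrite("pics/mask.png",cv2.resize(v,None,fx=2.2,fy=2.2,interpolation=cv2.INTER_NEAREST))
t=im[80:170,150:370,::-1]; cv2.imwrite("pics/trays.png",cv2.resize(t,None,fx=3.6,fy=3.6,interpolation=cv2.INTER_CUBIC))
E
```

```text
bench [150 144 131] [ 21  32 150]
trayfl [172 143 102] [ 18 104 172]
blade [123 117 105] [ 20  37 123]
spine [66 66 64] [30  8 66]
shadow [79 76 66] [23 42 79]
plier [130 126 120] [ 18  20 130]
plier jaw [138 135 129] [ 20  17 138]
```

View pics/mask.png

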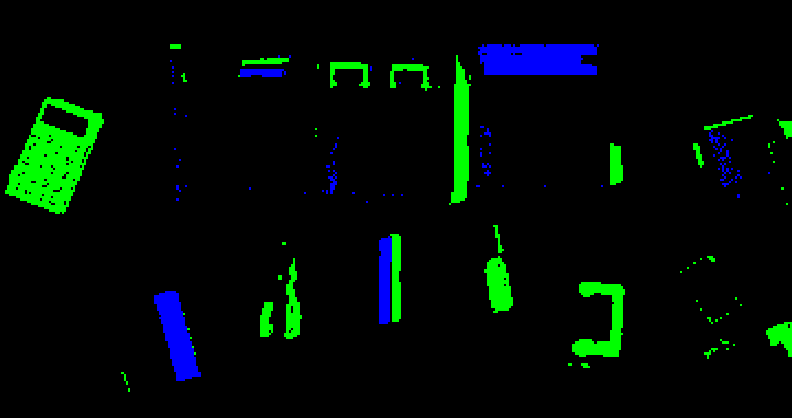

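View pics/trays.png

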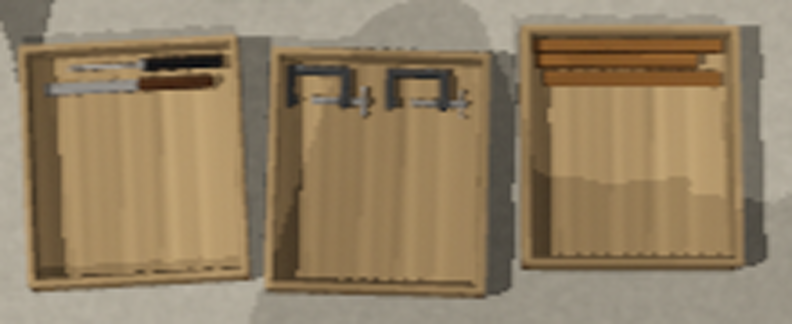

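```bash
python3 - <<'E'
from meas import *
im=np.load("top0.npz")["im"]; wood,dark,hsv=measure(im)
S,V=hsv[...,1].astype(int),hsv[...,2].astype(int)
m=((S<26)&(V<90)).astype(np.uint8)
for nm,box,z in [("clamp",(330,190,372,242),14),("sdr",(295,180,318,215),20),("pl",(192,175,222,228),10)]:
    for mk,s,c in comps(m,box,8): print(nm,s,np.round(c,1),*rect("top",mk,z))
for v in range(196,236,2):
    xs=np.nonzero(m[v,335:372])[0]+335; print(v,xs)
# spine
P=[]
for v in range(207,223):
    xs=np.nonzero(m[v,350:372])[0]+350
    if len(xs): P.append(ray("top",[xs.mean(),v],14)[0,:2])
P=np.array(P); print("spine fit",np.polyfit(P[:,0],P[:,1],1),P.mean(0), P[0],P[-1])
tr=dict(tool=[(20,47),(237,36),(249,277),(31,290)],clamp=[(271,48),(490,55),(486,296),(265,290)],wood=[(520,28),(738,26),(742,268),(521,268)])
for k,c in tr.items():
    W=ray("top",np.array(c)/3.6+[150,80],28)[:,:2]
    TL,TR,BR,BL=W; ax=(TL+TR-BL-BR)/2; ay=(TL+BL-TR-BR)/2
    print(k,W.mean(0).round(1),"len",np.linalg.norm(ax).round(1),np.linalg.norm(ay).round(1),"yaw",np.degrees([np.arctan2(ax[1],ax[0]),np.arctan2(-ay[0],ay[1])]).round(1))
f=lambda u,v,o,z:ray("top",np.array([[u,v]])/5+o,z)[0,:2].round(1)
print("pivot",f(586,128,(90,170),12),"jaw",f(600,52,(90,170),10),"gripsL",f(548,264,(90,170),10),"R",f(608,266,(90,170),10))
E
```

```text
clamp [340 198  24  34 304] [353.8 215.6] [ 374.4 -265.8   92.    58.4   -7. ] [ 373.2 -272.1]
sdr [301 187  11  24 131] [305.3 199.9] [ 421.5 -136.5   64.5   20.9   12.5] [ 418.9 -137.5]
pl [198 212   3   7   8] [199.1 215.2] [382.6 158.2  16.6   5.6  -0.4] [381.9 157.8]
196 []
198 [344]
200 [343 344 345 346 347 348 349 350 351 352 353 354 355 356 357 358 359 360
 361 362]
202 [343 344 345 346 347 348 349 350 351 352 353 354 355 356 357 358 359 360
 361 362]
204 [345 346 347 359 360 361 362]
206 [359 360 361 362]
208 [359 360 361 362]
210 [358 359 360 361 362]
212 [358 359 360 361 362]
214 [358 359 360 361]
216 [358 359 360 361]
218 [358 359 360 361]
220 [357 358 359 360 361]
222 [357 358 359 360 361]
224 [343 345 357 358 359 360 361]
226 [340 341 342 343 344 345 346 347 348 349 350 351 356 357 358 359 360]
228 [340 341 342 343 344 345 346 347 348 349 350 351 352 353 354 355 356 357
 358 359 360]
230 [341 342 343 344 345 346 347 348 349 350 351 352 353 354 355 356 357 358
 359 360]
232 []
234 []
spine fit [-1.31631399e-01 -2.39182989e+02] [ 375.99604012 -288.67587388] [ 396.78925894 -291.81453206] [ 355.2307816  -286.06564216]
tool [633.3 186.7] len 190.4 168.1 yaw [2.4 2.3]
clamp [622.7  -1.7] len 189.8 170.5 yaw [-2.2 -2.6]
wood [ 639.1 -198.1] len 190.3 170.9 yaw [-1.2 -0.6]
pivot [436.1 134.7] jaw [478.7 126.7] gripsL [361.  156.7] R [359.3 123.4]
```

```bash
cat > go.py <<'E'
from h import *
def plan(x,y,z,jaw=None):
    """jaw: world yaw (deg) of the OBJECT x axis; tool y axis made parallel to object x (mod 180) """
    s=r.sense(); Rm=R.from_euler("xyz",s["tcp_rot"]).as_matrix(); p=s["eef_pos"]
    ty=np.degrees(np.arctan2(Rm[1,1],Rm[0,1])); 
    print("t%.2f pos"%s["clock"],p.round(1),"down",Rm[:,0].round(3),"yaw_y %.1f"%ty,"op %.2f"%s["opening"],"F",s["contact_force"].round(1),"q6 %.2f"%s["qpos"][5])
    tilt=np.cross(Rm[:,0],[0,0,-1])@Rm; print(" level turn deg",np.degrees(tilt).round(2))
    turn=0
    if jaw is not None:
        d=(jaw-ty+90)%180-90; turn=-d   # about tool x (down)
    R2=Rm@R.from_rotvec([np.radians(turn),0,0]).as_matrix()
    d=np.array([x,y,z])-p
    print(" turn wx %.1f deg; shift cm BEFORE turn"%turn,(d@Rm/10).round(2)," AFTER turn",(d@R2/10).round(2))
E
python3 - <<'E'
from go import *
plan(359.5,-287,140,-7.2)
print(ray("top",np.array([[118,38]])/5+[280,165],13),ray("top",np.array([[131,172]])/5+[280,165],24))
E
```

```text
t0.10 pos [ 203.4 -590.5  230.6] down [-0.     0.001 -1.   ] yaw_y 19.0 op 1.00 F [-0.1  0.5  0.5] q6 -0.00
 level turn deg [-0.   -0.07  0.  ]
 turn wx 26.2 deg; shift cm BEFORE turn [  9.09  24.64 -23.6 ]  AFTER turn [  9.09  11.68 -32.06]
[[ 495.95503546 -135.77684307   13.        ]] [[ 420.1355674  -139.63079843   24.        ]]
```

Request:
jog_arm:
  series:
    - [6.55, 0, 0, 0, 0, 0, 0.31]
    - [6.55, 0, 0, 0, 0, 0, 0.31]
    - [6.55, 0, 0, 0, 0, 0, 0.31]
    - [6.55, 0, 0, 0, 0, 0, 0.31]
    - [0, 0, 0, 0, 1.17, -3.2, 0.31]
    - [0, 0, 0, 0, 1.17, -3.2, 0.31]
    - [0, 0, 0, 0, 1.17, -3.2, 0.31]
    - [0, 0, 0, 0, 1.17, -3.2, 0.31]
    - [0, 0, 0, 0.5, 1.17, -3.2, 0.31]
    - [0, 0, 0, 1, 1.17, -3.2, 0.31]
    - [0, 0, 0, 1.5, 1.17, -3.2, 0.31]
    - [0, 0, 0, 2, 1.17, -3.2, 0.31]
    - [0, 0, 0, 2, 1.17, -3.2, 0.31]
    - [0, 0, 0, 2, 1.17, -3.2, 0.31]
    - [0, 0, 0, 0, 0, 0, 0.31]
    - [0, 0, 0, 0, 0, 0, 0.31]

```text
clock: 1.7
eef_pos: [359.7, -287.4, 140.9]
tcp_rot: [-1.952, 1.57, 2.637]
contact_force: [0.0, -0.3, -0.2]
opening: 0.309
```

```bash
python3 - <<'E'
from go import *
plan(359.5,-287,60,-7.2)
for n in ("top","side"):
    im,d=r.grab_frame(n); np.savez(f"{n}1.npz",im=im,d=d)
    cv2.imwrite(f"pics/{n}1.png",cv2.resize(im[:,:,::-1],(800,600),interpolation=cv2.INTER_CUBIC))
E
```

```text
t1.70 pos [ 359.7 -287.4  140.9] down [-0.001  0.001 -1.   ] yaw_y -7.1 op 0.31 F [ 0.  -0.3 -0.2] q6 1.02
 level turn deg [ 0.   -0.02  0.06]
 turn wx 0.1 deg; shift cm BEFORE turn [ 8.09 -0.02 -0.03]  AFTER turn [ 8.09 -0.02 -0.03]
```

View pics/side1.png

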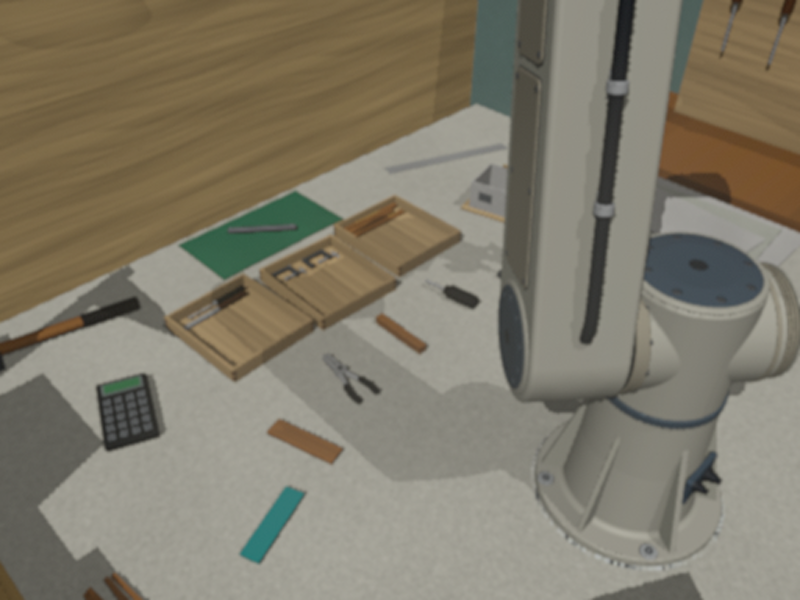

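View pics/top1.png

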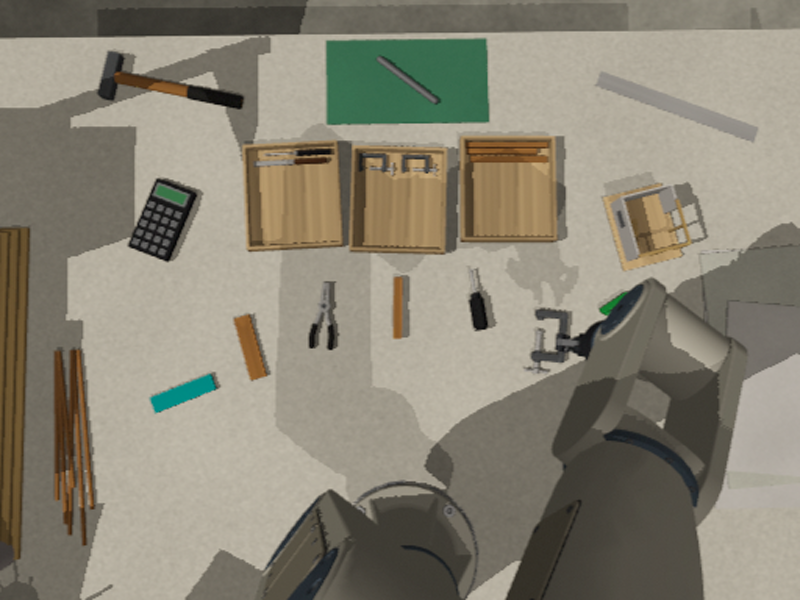

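Request:
jog_arm:
  series:
    - [0, 0, 0, 3, 0, 0, 0.31]
    - [0, 0, 0, 3, 0, 0, 0.31]
    - [0, 0, 0, 3, 0, 0, 0.31]
    - [0, 0, 0, 2, 0, 0, 0.31]
    - [0, 0, 0, 1, 0, 0, 0.31]
    - [0, 0, 0, 0.6, 0, 0, 0.31]
    - [0, 0, 0, 0.4, 0, 0, 0.31]
    - [0, 0, 0, 0.3, 0, 0, 0.31]
    - [0, 0, 0, 0.3, 0, 0, 0.31]
    - [0, 0, 0, 0, 0, 0, 0.31]

```text
clock: 2.8
eef_pos: [359.9, -288.2, 5.5]
tcp_rot: [1.029, 1.57, -0.668]
contact_force: [-0.5, -0.5, -0.0]
opening: 0.306
```

Request:
jog_arm:
  series:
    - [0, 0, 0, 0.2, 0, 0, 0.31]
    - [0, 0, 0, 0, 0, 0, 0.0]
    - [0, 0, 0, 0, 0, 0, 0.0]
    - [0, 0, 0, 0, 0, 0, 0.0]
    - [0, 0, 0, 0, 0, 0, 0.0]
    - [0, 0, 0, 0, 0, 0, 0.0]
    - [0, 0, 0, 0, 0, 0, 0.0]
    - [0, 0, 0, 0, 0, 0, 0.0]
  force: 40

```text
clock: 3.6
eef_pos: [359.8, -288.1, 3.5]
tcp_rot: [1.555, 1.571, -0.142]
contact_force: [-0.3, 1.4, 5.1]
opening: 0.127
```

```bash
python3 - <<'E'
from go import *
plan(359.5,-287,60,-7.2)
E
```

```text
t3.60 pos [ 359.8 -288.1    3.5] down [ 0. -0. -1.] yaw_y -7.2 op 0.13 F [-0.3  1.4  5.1] q6 1.02
 level turn deg [-0.  0. -0.]
 turn wx 0.0 deg; shift cm BEFORE turn [-5.65 -0.04 -0.1 ]  AFTER turn [-5.65 -0.04 -0.1 ]
```

Request:
jog_arm:
  series:
    - [0, 0, 0, -0.5, 0, 0, 0.0]
    - [0, 0, 0, -1, 0, 0, 0.0]
    - [0, 0, 0, -2, 0, 0, 0.0]
    - [0, 0, 0, -3, 0, 0, 0.0]
    - [0, 0, 0, -3, 0, 0, 0.0]
    - [0, 0, 0, 0, 0, 0, 0.0]

```text
clock: 4.2
eef_pos: [361.6, -289.6, 102.0]
tcp_rot: [1.017, 1.564, -0.679]
contact_force: [0.3, -0.1, -2.9]
opening: 0.126
```

```bash
python3 - <<'E'
from go import *
plan(600.1,-27.8,100,-2.4)
E
```

```text
t4.20 pos [ 361.6 -289.6  102. ] down [ 0.005 -0.004 -1.   ] yaw_y -7.2 op 0.13 F [ 0.3 -0.1 -2.9] q6 1.02
 level turn deg [-0.    0.2  -0.32]
 turn wx -4.8 deg; shift cm BEFORE turn [  0.22  20.38 -28.96]  AFTER turn [  0.22  22.73 -27.16]
```

Request:
jog_arm:
  series:
    - [-4.8, 0, 0, 0, 0, 0, 0.0]
    - [0, 0, 0, 0, 1, -1.2, 0.0]
    - [0, 0, 0, 0, 2, -2.4, 0.0]
    - [0, 0, 0, 0, 2.5, -3, 0.0]
    - [0, 0, 0, 0, 2.5, -3, 0.0]
    - [0, 0, 0, 0, 2.5, -3, 0.0]
    - [0, 0, 0, 0, 2.5, -3, 0.0]
    - [0, 0, 0, 0, 2.5, -3, 0.0]
    - [0, 0, 0, 0, 2.5, -3, 0.0]
    - [0, 0, 0, 0, 2.4, -2.8, 0.0]
    - [0, 0, 0, 0, 1.5, -1.8, 0.0]
    - [0, 0, 0, 0, 0.8, -1, 0.0]
    - [0, 0, 0, 0, 0, 0, 0.0]
    - [0, 0, 0, 0, 0, 0, 0.0]

```text
clock: 5.6
eef_pos: [596.7, -26.3, 97.7]
tcp_rot: [-1.386, 1.569, -2.998]
contact_force: [-0.5, 0.1, -3.0]
opening: 0.126
```

```bash
python3 - <<'E'
from go import *
plan(600.1,-27.8,9.5,-2.4)
for n in ("top","side"):
    im,d=r.grab_frame(n); np.savez(f"{n}2.npz",im=im,d=d)
top=np.load("top2.npz")["im"][80:220,150:370,::-1]; cv2.imwrite("pics/top2.png",cv2.resize(top,None,fx=3.6,fy=3.6,interpolation=cv2.INTER_CUBIC))
s=np.load("side2.npz")["im"][90:260,90:330,::-1]; cv2.imwrite("pics/side2.png",cv2.resize(s,None,fx=3.3,fy=3.3,interpolation=cv2.INTER_CUBIC))
E
```

```text
t5.60 pos [596.7 -26.3  97.7] down [-0.002 -0.    -1.   ] yaw_y -2.4 op 0.13 F [-0.5  0.1 -3. ] q6 1.57
 level turn deg [-0.    0.02  0.1 ]
 turn wx 0.0 deg; shift cm BEFORE turn [8.82 0.36 0.13]  AFTER turn [8.82 0.36 0.13]
```

View pics/side2.png

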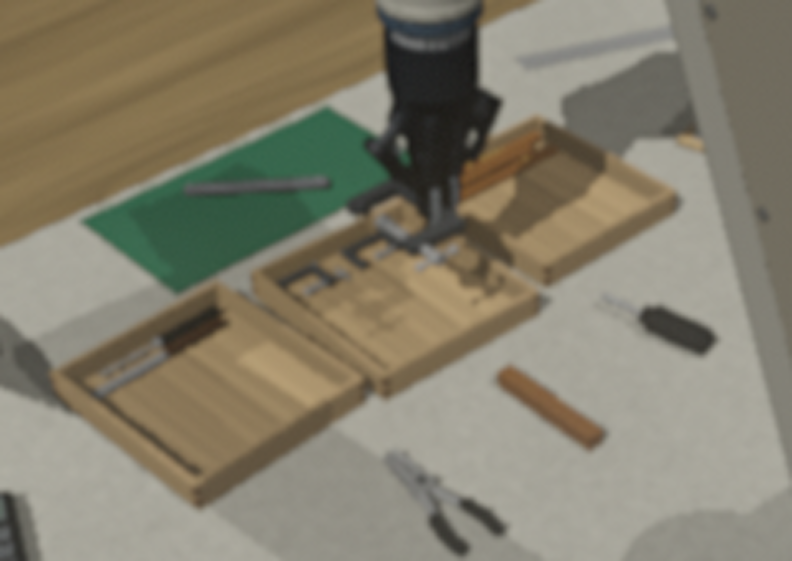

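View pics/top2.png

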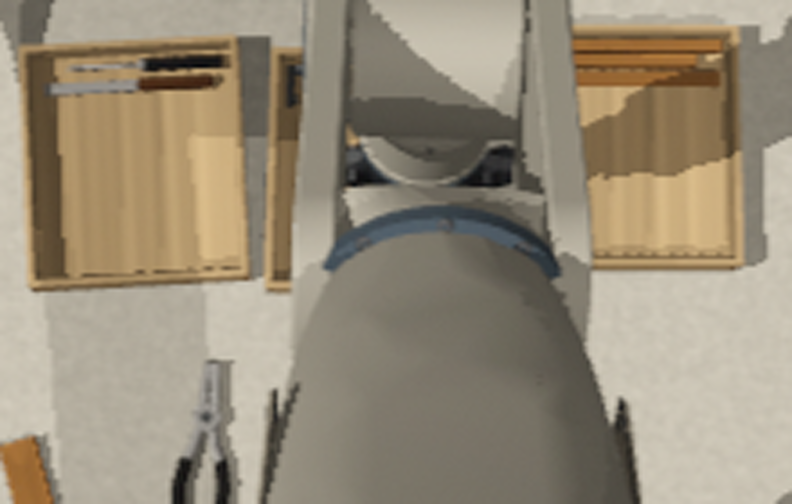

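Request:
jog_arm:
  series:
    - [0, 0, 0, 1, 0.36, 0.13, 0.0]
    - [0, 0, 0, 2, 0, 0, 0.0]
    - [0, 0, 0, 2, 0, 0, 0.0]
    - [0, 0, 0, 1, 0, 0, 0.0]
    - [0, 0, 0, 1, 0, 0, 0.0]
    - [0, 0, 0, 0.5, 0, 0, 0.0]
    - [0, 0, 0, 0.5, 0, 0, 0.0]
    - [0, 0, 0, 0.3, 0, 0, 0.0]
    - [0, 0, 0, 0.2, 0, 0, 0.0]
    - [0, 0, 0, 0.1, 0, 0, 0.0]
    - [0, 0, 0, 0.1, 0, 0, 0.0]
    - [0, 0, 0, 0, 0, 0, 0.0]
    - [0, 0, 0, 0, 0, 0, 0.0]

```text
clock: 7.0
eef_pos: [601.5, -27.2, 11.5]
tcp_rot: [1.704, 1.571, 0.091]
contact_force: [0.1, 0.4, -2.2]
opening: 0.121
```

Request:
jog_arm:
  series:
    - [0, 0, 0, 0.1, 0, 0, 0.0]
    - [0, 0, 0, 0.1, 0, 0, 0.0]
    - [0, 0, 0, 0, 0, 0, 0.0]

```text
clock: 7.3
eef_pos: [601.3, -27.2, 9.2]
tcp_rot: [-1.594, 1.571, 3.077]
contact_force: [0.1, -0.3, -3.5]
opening: 0.126
```

Just above the floor (grip height plus floor would be 8.5 mm). A touch more, then open modestly and lift.

Request:
jog_arm:
  series:
    - [0, 0, 0, 0.08, 0, 0, 0.0]
    - [0, 0, 0, 0, 0, 0, 0.0]
    - [0, 0, 0, 0, 0, 0, 0.31]
    - [0, 0, 0, 0, 0, 0, 0.31]
    - [0, 0, 0, 0, 0, 0, 0.31]
    - [0, 0, 0, 0, 0, 0, 0.31]
    - [0, 0, 0, -0.3, 0, 0, 0.31]
    - [0, 0, 0, -0.6, 0, 0, 0.31]
    - [0, 0, 0, -1.5, 0, 0, 0.31]
    - [0, 0, 0, -3, 0, 0, 0.31]
    - [0, 0, 0, -3, 0, 0, 0.31]
    - [0, 0, 0, -2, 0, 0, 0.31]
    - [0, 0, 0, 0, 0, 0, 0.35]

```text
clock: 8.6
eef_pos: [603.7, -27.4, 116.9]
tcp_rot: [1.566, 1.564, -0.047]
contact_force: [-0.4, 0.3, 0.1]
opening: 0.349
```

```bash
python3 - <<'E'
from go import *
plan(420.6,-139.5,110,6)
im,d=r.grab_frame("side")
cv2.imwrite("pics/side3.png",cv2.resize(im[90:260,90:330,::-1],None,fx=3.3,fy=3.3,interpolation=cv2.INTER_CUBIC))
E
```

```text
t8.60 pos [603.7 -27.4 116.9] down [ 0.006 -0.    -1.   ] yaw_y -2.4 op 0.35 F [-0.4  0.3  0.1] q6 1.56
 level turn deg [-0.    0.   -0.37]
 turn wx -8.4 deg; shift cm BEFORE turn [  0.57 -17.83  11.97]  AFTER turn [  0.57 -19.39   9.24]
```

View pics/side3.png

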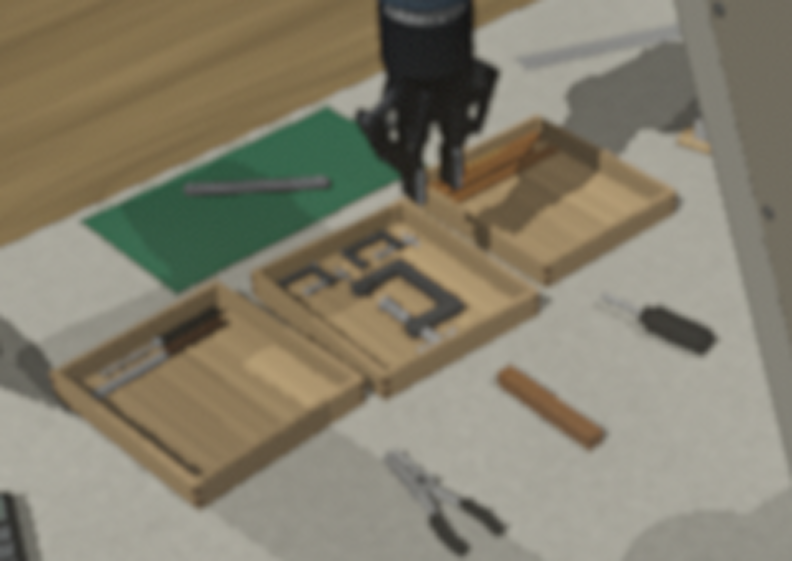

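Request:
jog_arm:
  series:
    - [-4.2, 0, 0, 0, 0, 0, 0.5]
    - [-4.2, 0, 0, 0, 0, 0, 0.5]
    - [0, 0, 0, 0, -2.77, 1.32, 0.5]
    - [0, 0, 0, 0, -2.77, 1.32, 0.5]
    - [0, 0, 0, 0, -2.77, 1.32, 0.5]
    - [0, 0, 0, 0, -2.77, 1.32, 0.5]
    - [0, 0, 0, 0, -2.77, 1.32, 0.5]
    - [0, 0, 0, 0, -2.77, 1.32, 0.5]
    - [0, 0, 0, 0, -2.77, 1.32, 0.5]
    - [0, 0, 0, 0, 0, 0, 0.5]
    - [0, 0, 0, 0, 0, 0, 0.5]

```text
clock: 9.75
eef_pos: [417.8, -139.6, 112.3]
tcp_rot: [-2.393, 1.57, 2.423]
contact_force: [-0.2, 0.4, 0.2]
opening: 0.497
```

```bash
python3 - <<'E'
from go import *
plan(420.6,-139.5,9,6)
im,d=r.grab_frame("side");im2,d=r.grab_frame("top")
a=cv2.resize(im[90:260,200:370,::-1],(400,400),interpolation=cv2.INTER_CUBIC)
b=cv2.resize(im2[130:240,250:360,::-1],(400,400),interpolation=cv2.INTER_CUBIC)
cv2.imwrite("pics/sd4.png",np.hstack([a,b]))
E
```

```text
t9.75 pos [ 417.8 -139.6  112.3] down [-0.  0. -1.] yaw_y 5.9 op 0.50 F [-0.2  0.4  0.2] q6 1.14
 level turn deg [ 0.   -0.02  0.02]
 turn wx -0.1 deg; shift cm BEFORE turn [10.33  0.28  0.03]  AFTER turn [10.33  0.28  0.03]
```

View pics/sd4.png

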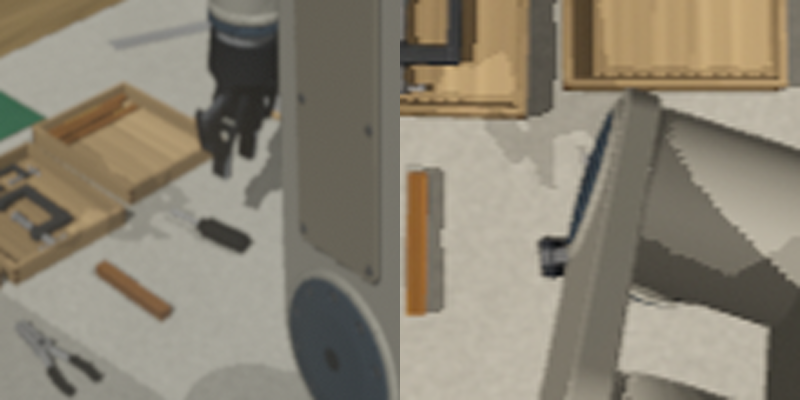

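Request:
jog_arm:
  series:
    - [0, 0, 0, 2, 0.28, 0.03, 0.5]
    - [0, 0, 0, 3, 0, 0, 0.5]
    - [0, 0, 0, 2.5, 0, 0, 0.5]
    - [0, 0, 0, 1.2, 0, 0, 0.5]
    - [0, 0, 0, 0.8, 0, 0, 0.5]
    - [0, 0, 0, 0.6, 0, 0, 0.5]
    - [0, 0, 0, 0.4, 0, 0, 0.5]
    - [0, 0, 0, 0.2, 0, 0, 0.5]
    - [0, 0, 0, 0, 0, 0, 0.5]
    - [0, 0, 0, 0, 0, 0, 0.0]
    - [0, 0, 0, 0, 0, 0, 0.0]
    - [0, 0, 0, 0, 0, 0, 0.0]
    - [0, 0, 0, 0, 0, 0, 0.0]
    - [0, 0, 0, 0, 0, 0, 0.0]
    - [0, 0, 0, 0, 0, 0, 0.0]

```text
clock: 11.35
eef_pos: [421.4, -139.6, 6.1]
tcp_rot: [1.139, 1.57, -0.327]
contact_force: [-0.9, 0.1, 6.0]
opening: 0.293
```

```bash
python3 - <<'E'
from go import *
plan(420.6,-139.5,9,6)
im,d=r.grab_frame("side")
cv2.imwrite("pics/sd5.png",cv2.resize(im[120:240,220:370,::-1],(750,600),interpolation=cv2.INTER_CUBIC))
E
```

```text
t11.35 pos [ 421.4 -139.6    6.1] down [ 0.001 -0.    -1.   ] yaw_y 6.0 op 0.29 F [-0.9  0.1  6. ] q6 1.14
 level turn deg [ 0.    0.02 -0.05]
 turn wx 0.0 deg; shift cm BEFORE turn [-0.29 -0.08 -0.02]  AFTER turn [-0.29 -0.08 -0.02]
```

View pics/sd5.png

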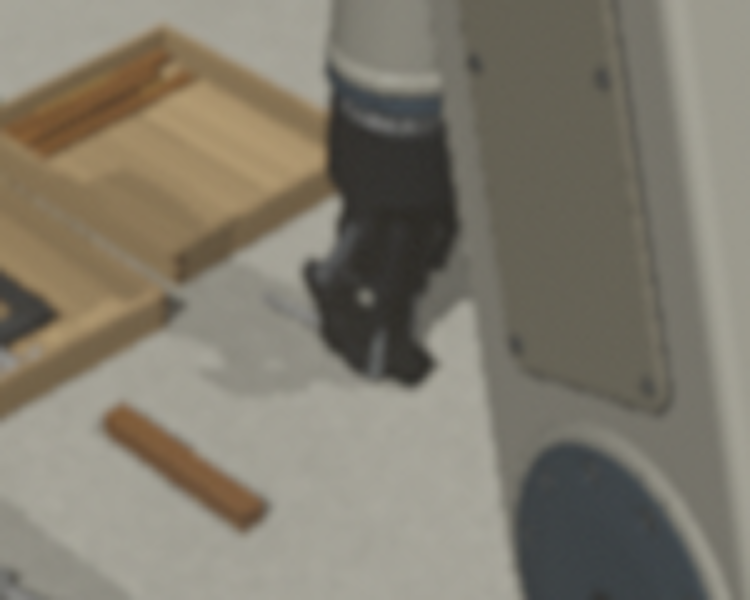

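Request:
jog_arm:
  series:
    - [0, 0, 0, -0.5, 0, 0, 0.0]
    - [0, 0, 0, -1, 0, 0, 0.0]
    - [0, 0, 0, -2, 0, 0, 0.0]
    - [0, 0, 0, -3, 0, 0, 0.0]
    - [0, 0, 0, -3, 0, 0, 0.0]
    - [0, 0, 0, 0, 0, 0, 0.0]
    - [0, 0, 0, 0, 0, 0, 0.0]

```text
clock: 12.1
eef_pos: [421.6, -139.6, 101.5]
tcp_rot: [1.145, 1.568, -0.321]
contact_force: [-0.0, 0.7, -1.0]
opening: 0.294
```

```bash
python3 - <<'E'
from go import *
plan(591.8,223.1,100,2.35)
E
```

```text
t12.10 pos [ 421.6 -139.6  101.5] down [ 0.002 -0.001 -1.   ] yaw_y 6.0 op 0.29 F [-0.   0.7 -1. ] q6 1.14
 level turn deg [-0.    0.06 -0.13]
 turn wx 3.7 deg; shift cm BEFORE turn [  0.16  20.73 -34.29]  AFTER turn [  0.16  18.5  -35.54]
```

Request:
jog_arm:
  series:
    - [3.7, 0, 0, 0, 0, 0, 0.0]
    - [0, 0, 0, 0, 0.8, -1.5, 0.0]
    - [0, 0, 0, 0, 1.5, -3, 0.0]
    - [0, 0, 0, 0, 1.85, -3.55, 0.0]
    - [0, 0, 0, 0, 1.85, -3.55, 0.0]
    - [0, 0, 0, 0, 1.85, -3.55, 0.0]
    - [0, 0, 0, 0, 1.85, -3.55, 0.0]
    - [0, 0, 0, 0, 1.85, -3.55, 0.0]
    - [0, 0, 0, 0, 1.85, -3.55, 0.0]
    - [0, 0, 0, 0, 1.85, -3.55, 0.0]
    - [0, 0, 0, 0, 1.85, -3.55, 0.0]
    - [0, 0, 0, 0, 1, -1.8, 0.0]
    - [0, 0, 0, 0, 0.4, -0.8, 0.0]
    - [0, 0, 0, 0, 0, 0, 0.0]
    - [0, 0, 0, 0, 0, 0, 0.0]

```text
clock: 13.6
eef_pos: [590.5, 221.6, 99.6]
tcp_rot: [-1.151, 1.569, -2.682]
contact_force: [0.0, -0.1, -0.2]
opening: 0.295
```

```bash
python3 - <<'E'
from go import *
plan(591.8,223.1,11.5,2.35)
im,d=r.grab_frame("side")
cv2.imwrite("pics/sd6.png",cv2.resize(im[90:260,90:330,::-1],None,fx=3.3,fy=3.3,interpolation=cv2.INTER_CUBIC))
E
```

```text
t13.60 pos [590.5 221.6  99.6] down [-0.002 -0.001 -1.   ] yaw_y 2.3 op 0.30 F [ 0.  -0.1 -0.2] q6 1.89
 level turn deg [-0.    0.05  0.12]
 turn wx -0.1 deg; shift cm BEFORE turn [ 8.81  0.16 -0.15]  AFTER turn [ 8.81  0.16 -0.15]
```

View pics/sd6.png

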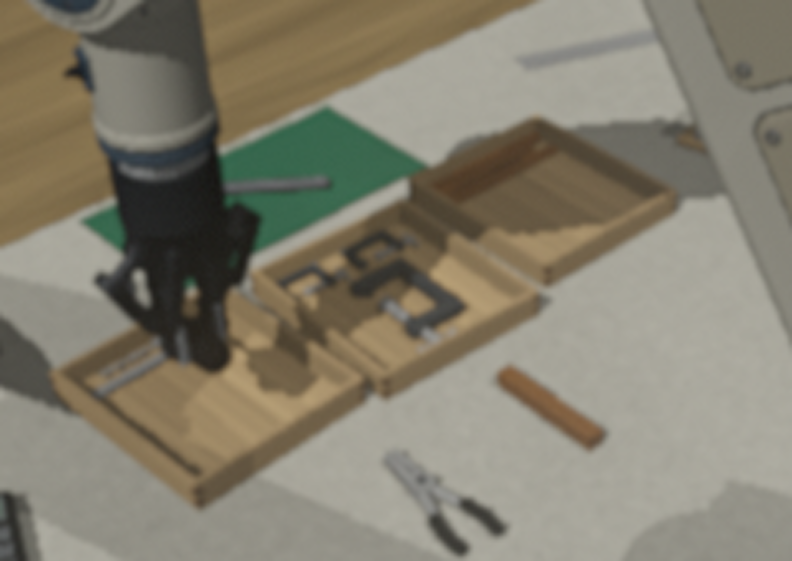

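Request:
jog_arm:
  series:
    - [0, 0, 0, 1, 0.16, -0.15, 0.0]
    - [0, 0, 0, 2, 0, 0, 0.0]
    - [0, 0, 0, 2, 0, 0, 0.0]
    - [0, 0, 0, 1, 0, 0, 0.0]
    - [0, 0, 0, 1, 0, 0, 0.0]
    - [0, 0, 0, 0.6, 0, 0, 0.0]
    - [0, 0, 0, 0.5, 0, 0, 0.0]
    - [0, 0, 0, 0.3, 0, 0, 0.0]
    - [0, 0, 0, 0.2, 0, 0, 0.0]
    - [0, 0, 0, 0, 0, 0, 0.0]
    - [0, 0, 0, 0, 0, 0, 0.0]

```text
clock: 14.75
eef_pos: [593.3, 224.4, 14.8]
tcp_rot: [1.894, 1.57, 0.364]
contact_force: [-0.1, -0.6, -0.2]
opening: 0.291
```

Request:
jog_arm:
  series:
    - [0, 0, 0, 0.15, 0, 0, 0.0]
    - [0, 0, 0, 0.1, 0, 0, 0.0]
    - [0, 0, 0, 0.05, 0, 0, 0.0]
    - [0, 0, 0, 0, 0, 0, 0.0]

```text
clock: 15.15
eef_pos: [593.1, 224.3, 11.4]
tcp_rot: [-1.335, 1.571, -2.865]
contact_force: [-0.1, 0.4, -0.0]
opening: 0.29
```

Request:
jog_arm:
  series:
    - [0, 0, 0, 0.03, 0, 0, 0.0]
    - [0, 0, 0, 0, 0, 0, 0.42]
    - [0, 0, 0, 0, 0, 0, 0.42]
    - [0, 0, 0, 0, 0, 0, 0.42]
    - [0, 0, 0, 0, 0, 0, 0.42]
    - [0, 0, 0, -0.4, 0, 0, 0.42]
    - [0, 0, 0, -1, 0, 0, 0.42]
    - [0, 0, 0, -2, 0, 0, 0.42]
    - [0, 0, 0, -3, 0, 0, 0.42]
    - [0, 0, 0, -3, 0, 0, 0.42]
    - [0, 0, 0, 0, 0, 0, 0.42]
    - [0, 0, 0, 0, 0, 0, 0.42]

```text
clock: 16.35
eef_pos: [593.7, 224.5, 106.6]
tcp_rot: [1.899, 1.569, 0.369]
contact_force: [-0.1, -0.6, 0.0]
opening: 0.417
```

```bash
python3 - <<'E'
from go import *
plan(436.1,134.7,100,-6)
im,d=r.grab_frame("side")
cv2.imwrite("pics/sd7.png",cv2.resize(im[90:260,90:330,::-1],None,fx=3.3,fy=3.3,interpolation=cv2.INTER_CUBIC))
E
```

```text
t16.35 pos [593.7 224.5 106.6] down [ 0.002  0.001 -1.   ] yaw_y 2.3 op 0.42 F [-0.1 -0.6  0. ] q6 1.89
 level turn deg [-0.   -0.04 -0.12]
 turn wx 8.3 deg; shift cm BEFORE turn [  0.62 -16.11   8.34]  AFTER turn [  0.62 -14.74  10.58]
```

View pics/sd7.png

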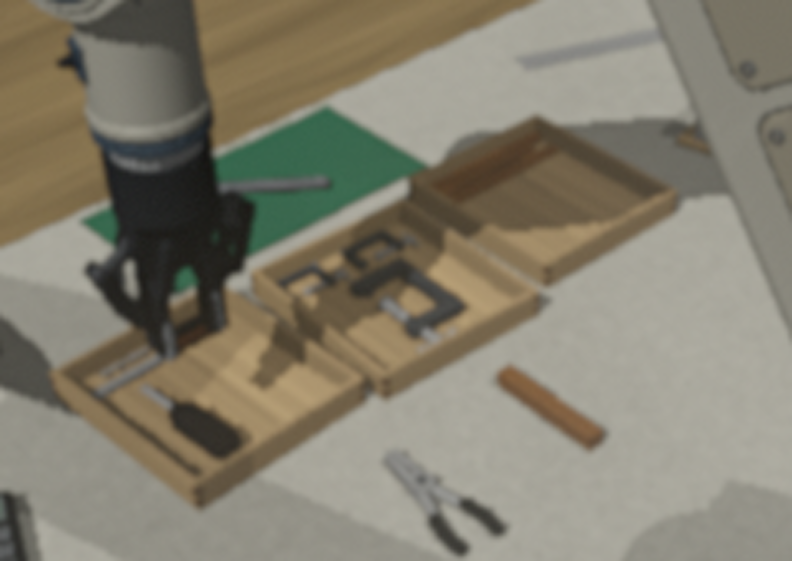

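```bash
python3 - <<'E'
from go import *
im,d=r.grab_frame("side")
cv2.imwrite("pics/pl8.png",cv2.resize(im[215:265,195:255,::-1],None,fx=12,fy=12,interpolation=cv2.INTER_CUBIC))
im,d=r.grab_frame("top"); np.savez("top8.npz",im=im)
cv2.imwrite("pics/pl8t.png",cv2.resize(im[170:230,185:260,::-1],None,fx=10,fy=10,interpolation=cv2.INTER_CUBIC))
E
```

```text
(no output)
```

View pics/pl8.png

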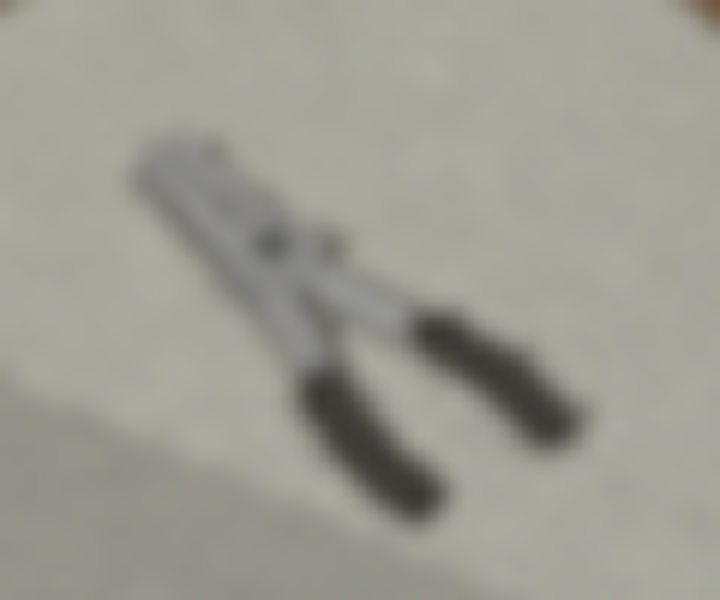

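View pics/pl8t.png

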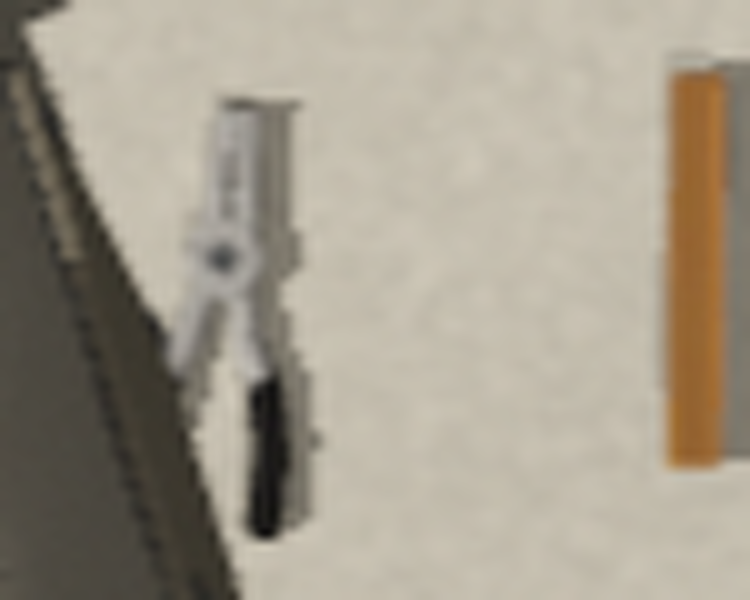

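```bash
python3 - <<'E'
from go import *
for n,pts,sc,o in (("top",[(222,257),(239,104)],10,(185,170)),("side",[(270,240),(172,148),(415,510),(553,436)],12,(195,215))):
    for p,z in zip(pts,(12,9,9,9)): print(n,p,ray(n,np.array(p)/sc+o-0.5+0.5/sc,z)[0].round(1))
im=np.load("top8.npz")["im"]; w,_,_=__import__("meas").measure(im)
from meas import *
for mk,s,c in comps(w,(245,170,268,222)): print(rect("top",mk,16))
E
```

```text
top (222, 257) [437.1 136.   12. ]
top (239, 104) [480.2 131.2   9. ]
side (270, 240) [443.4 134.1  12. ]
side (172, 148) [481.5 128.5   9. ]
side (415, 510) [367.9 162.5   9. ]
side (553, 436) [363.3 128.8   9. ]
(array([431.3,   3. , 108.6,  13.9,  -1. ]), array([430.5,   4.3]))
```

```bash
python3 - <<'E'
from go import *
plan(438.5,134.8,100,-7)
E
```

```text
t16.50 pos [592.4 224.  104.3] down [-0.002 -0.001 -1.   ] yaw_y 2.3 op 0.42 F [-0.3  0.3  0.4] q6 1.89
 level turn deg [0.   0.03 0.09]
 turn wx 9.3 deg; shift cm BEFORE turn [  0.46 -15.74   8.3 ]  AFTER turn [  0.46 -14.19  10.73]
```

Request:
jog_arm:
  series:
    - [4.65, 0, 0, 0, 0, 0, 0.42]
    - [4.65, 0, 0, 0, 0, 0, 0.42]
    - [0, 0, 0, 0, -1.5, 1.1, 0.42]
    - [0, 0, 0, 0, -2.8, 2.1, 0.42]
    - [0, 0, 0, 0, -2.8, 2.1, 0.42]
    - [0, 0, 0, 0, -2.8, 2.1, 0.42]
    - [0, 0, 0, 0, -2.8, 2.1, 0.42]
    - [0, 0, 0, 0, -1.5, 1.2, 0.42]
    - [0, 0, 0, 0, 0, 0, 0.42]
    - [0, 0, 0, 0, 0, 0, 0.42]

```text
clock: 17.5
eef_pos: [439.6, 135.5, 105.0]
tcp_rot: [2.459, 1.571, 0.766]
contact_force: [-0.1, 0.5, -0.8]
opening: 0.42
```

```bash
python3 - <<'E'
from go import *
plan(438.5,134.8,4.5,-7)
E
```

```text
t17.50 pos [439.6 135.5 105. ] down [ 0.  0. -1.] yaw_y -7.0 op 0.42 F [-0.1  0.5 -0.8] q6 1.99
 level turn deg [-0.   -0.01 -0.01]
 turn wx -0.0 deg; shift cm BEFORE turn [10.05 -0.1   0.08]  AFTER turn [10.05 -0.1   0.08]
```

Request:
jog_arm:
  series:
    - [0, 0, 0, 2, -0.1, 0.08, 0.42]
    - [0, 0, 0, 3, 0, 0, 0.42]
    - [0, 0, 0, 2.5, 0, 0, 0.42]
    - [0, 0, 0, 1.2, 0, 0, 0.42]
    - [0, 0, 0, 0.6, 0, 0, 0.42]
    - [0, 0, 0, 0.4, 0, 0, 0.42]
    - [0, 0, 0, 0.3, 0, 0, 0.42]
    - [0, 0, 0, 0, 0, 0, 0.42]
    - [0, 0, 0, 0, 0, 0, 0.0]
    - [0, 0, 0, 0, 0, 0, 0.0]
    - [0, 0, 0, 0, 0, 0, 0.0]
    - [0, 0, 0, 0, 0, 0, 0.0]
    - [0, 0, 0, 0, 0, 0, 0.0]
    - [0, 0, 0, 0, 0, 0, 0.0]

```text
clock: 18.9
eef_pos: [438.6, 134.8, 5.9]
tcp_rot: [2.0, 1.57, 0.307]
contact_force: [-1.0, -0.2, 6.3]
opening: 0.214
```

```bash
python3 - <<'E'
from go import *
plan(438.5,134.8,4.5,-7)
E
```

```text
t18.90 pos [438.6 134.8   5.9] down [ 0.001  0.    -1.   ] yaw_y -7.0 op 0.21 F [-1.  -0.2  6.3] q6 1.99
 level turn deg [ 0.   -0.03 -0.06]
 turn wx 0.0 deg; shift cm BEFORE turn [ 0.14 -0.01  0.  ]  AFTER turn [ 0.14 -0.01  0.  ]
```

Request:
jog_arm:
  series:
    - [0, 0, 0, -0.5, 0, 0, 0.0]
    - [0, 0, 0, -1, 0, 0, 0.0]
    - [0, 0, 0, -2, 0, 0, 0.0]
    - [0, 0, 0, -3, 0, 0, 0.0]
    - [0, 0, 0, -3, 0, 0, 0.0]
    - [0, 0, 0, 0, 0, 0, 0.0]
    - [0, 0, 0, 0, 0, 0, 0.0]

```text
clock: 19.6
eef_pos: [438.5, 134.8, 101.1]
tcp_rot: [2.002, 1.569, 0.309]
contact_force: [-0.1, 0.2, -0.4]
opening: 0.22
```

```bash
python3 - <<'E'
from go import *
plan(636.2,151.8,100,2.35)
im,d=r.grab_frame("side")
cv2.imwrite("pics/pl9.png",cv2.resize(im[150:280,150:320,::-1],None,fx=4,fy=4,interpolation=cv2.INTER_CUBIC))
E
```

```text
t19.60 pos [438.5 134.8 101.1] down [ 0.002  0.001 -1.   ] yaw_y -7.0 op 0.22 F [-0.1  0.2 -0.4] q6 1.99
 level turn deg [ 0.   -0.05 -0.11]
 turn wx -9.3 deg; shift cm BEFORE turn [ 0.16 19.42 -4.09]  AFTER turn [ 0.16 19.82 -0.88]
```

View pics/pl9.png

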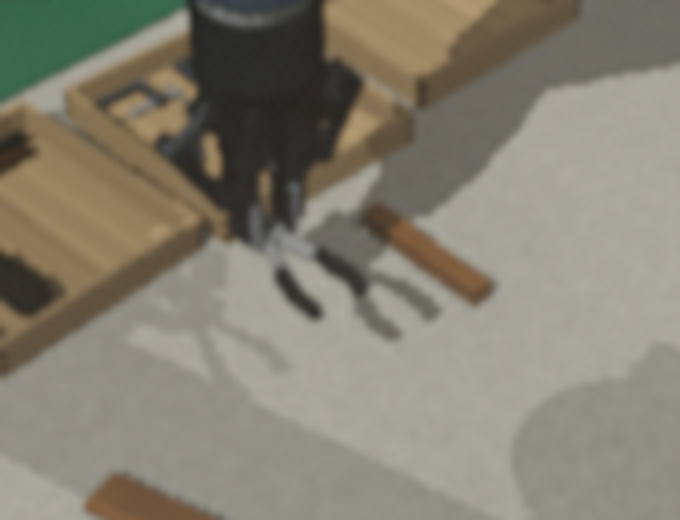

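Request:
jog_arm:
  series:
    - [-4.65, 0, 0, 0, 0, 0, 0.0]
    - [-4.65, 0, 0, 0, 0, 0, 0.0]
    - [0, 0, 0, 0, 1.5, -0.1, 0.0]
    - [0, 0, 0, 0, 3, -0.13, 0.0]
    - [0, 0, 0, 0, 3, -0.13, 0.0]
    - [0, 0, 0, 0, 3, -0.13, 0.0]
    - [0, 0, 0, 0, 3, -0.13, 0.0]
    - [0, 0, 0, 0, 3, -0.13, 0.0]
    - [0, 0, 0, 0, 2.3, -0.1, 0.0]
    - [0, 0, 0, 0, 1, -0.03, 0.0]
    - [0, 0, 0, 0, 0, 0, 0.0]
    - [0, 0, 0, 0, 0, 0, 0.0]

```text
clock: 20.85
eef_pos: [633.9, 151.2, 99.1]
tcp_rot: [-1.4, 1.568, -2.93]
contact_force: [-1.0, -0.4, -1.0]
opening: 0.22
```

```bash
python3 - <<'E'
from go import *
plan(636.2,151.8,11.2,2.35)
im,d=r.grab_frame("side")
cv2.imwrite("pics/pl10.png",cv2.resize(im[120:260,90:280,::-1],None,fx=4,fy=4,interpolation=cv2.INTER_CUBIC))
E
```

```text
t20.85 pos [633.9 151.2  99.1] down [-0.003 -0.001 -1.   ] yaw_y 2.3 op 0.22 F [-1.  -0.4 -1. ] q6 1.76
 level turn deg [-0.    0.03  0.16]
 turn wx -0.0 deg; shift cm BEFORE turn [ 8.79  0.26 -0.05]  AFTER turn [ 8.79  0.26 -0.05]
```

View pics/pl10.png

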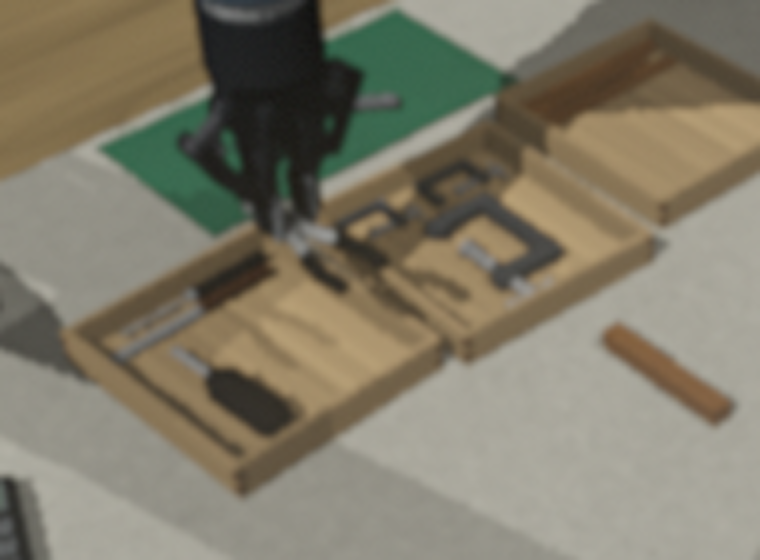

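Request:
jog_arm:
  series:
    - [0, 0, 0, 1, 0.1, -0.05, 0.0]
    - [0, 0, 0, 2, 0, 0, 0.0]
    - [0, 0, 0, 2, 0, 0, 0.0]
    - [0, 0, 0, 1, 0, 0, 0.0]
    - [0, 0, 0, 1, 0, 0, 0.0]
    - [0, 0, 0, 0.6, 0, 0, 0.0]
    - [0, 0, 0, 0.5, 0, 0, 0.0]
    - [0, 0, 0, 0.3, 0, 0, 0.0]
    - [0, 0, 0, 0.2, 0, 0, 0.0]
    - [0, 0, 0, 0, 0, 0, 0.0]
    - [0, 0, 0, 0, 0, 0, 0.0]

```text
clock: 22.0
eef_pos: [636.8, 152.0, 14.5]
tcp_rot: [1.729, 1.57, 0.199]
contact_force: [-1.0, 0.3, -1.5]
opening: 0.215
```

Request:
jog_arm:
  series:
    - [0, 0, 0, 0.15, 0, 0, 0.0]
    - [0, 0, 0, 0.1, 0, 0, 0.0]
    - [0, 0, 0, 0.05, 0, 0, 0.0]
    - [0, 0, 0, 0, 0, 0, 0.0]

```text
clock: 22.4
eef_pos: [636.5, 152.0, 11.1]
tcp_rot: [-1.521, 1.571, -3.051]
contact_force: [0.7, 0.3, -0.5]
opening: 0.209
```

Request:
jog_arm:
  series:
    - [0, 0, 0, 0.03, 0, 0, 0.0]
    - [0, 0, 0, 0, 0, 0, 0.36]
    - [0, 0, 0, 0, 0, 0, 0.36]
    - [0, 0, 0, 0, 0, 0, 0.36]
    - [0, 0, 0, 0, 0, 0, 0.36]
    - [0, 0, 0, -0.4, 0, 0, 0.36]
    - [0, 0, 0, -1, 0, 0, 0.36]
    - [0, 0, 0, -2, 0, 0, 0.36]
    - [0, 0, 0, -3, 0, 0, 0.36]
    - [0, 0, 0, -3, 0, 0, 0.36]
    - [0, 0, 0, 0, 0, 0, 0.36]
    - [0, 0, 0, 0, 0, 0, 0.36]

```text
clock: 23.6
eef_pos: [637.2, 152.2, 106.3]
tcp_rot: [1.76, 1.568, 0.23]
contact_force: [-0.9, -0.2, -0.5]
opening: 0.364
```

```bash
python3 - <<'E'
from go import *
plan(431.3,3.3,100,-1)
im,d=r.grab_frame("side")
cv2.imwrite("pics/pl11.png",cv2.resize(im[120:260,90:280,::-1],None,fx=4,fy=4,interpolation=cv2.INTER_CUBIC))
# stick from side: top-face centroid
from meas import *
w,_,_=measure(im)
for mk,s,c in comps(w,(215,180,290,240),40): print(s,c.round(1),rect("side",mk,14))
for mk,s,c in comps(w,(160,255,230,310),40): print(s,c.round(1),rect("side",mk,7))
E
```

```text
t23.60 pos [637.2 152.2 106.3] down [ 0.002  0.001 -1.   ] yaw_y 2.3 op 0.36 F [-0.9 -0.2 -0.5] q6 1.76
 level turn deg [-0.   -0.02 -0.13]
 turn wx 3.3 deg; shift cm BEFORE turn [  0.58 -21.17  14.04]  AFTER turn [  0.58 -20.32  15.24]
[242 202  28  20 104] [253.9 210.6] (array([436.4,   4.3,  98.7,  15.2,   1.8]), array([441.5,   5.2]))
[172 271  41  24 178] [190.5 282.8] (array([366.8, 278.1, 108.5,  20.2,   9. ]), array([372.9, 277.9]))
```

View pics/pl11.png

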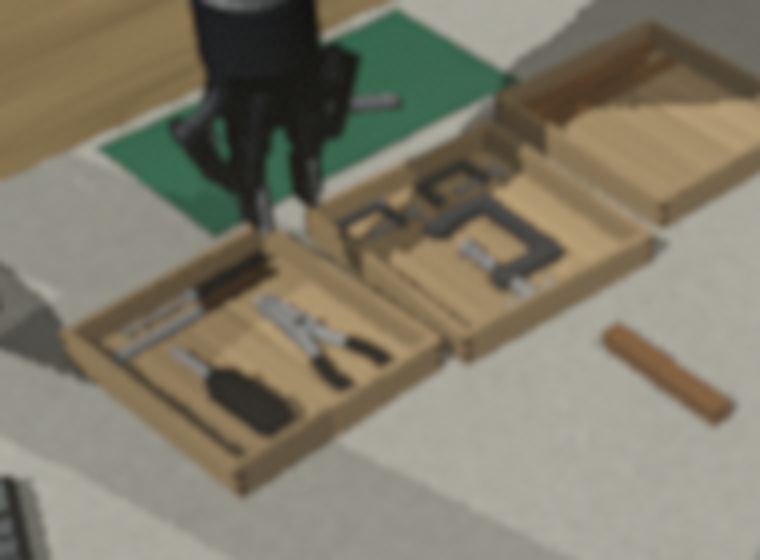

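Request:
jog_arm:
  series:
    - [3.3, 0, 0, 0, 0, 0, 0.4]
    - [0, 0, 0, 0, -1.3, 1, 0.4]
    - [0, 0, 0, 0, -2.6, 2, 0.4]
    - [0, 0, 0, 0, -2.8, 2.1, 0.4]
    - [0, 0, 0, 0, -2.8, 2.1, 0.4]
    - [0, 0, 0, 0, -2.8, 2.1, 0.4]
    - [0, 0, 0, 0, -2.8, 2.1, 0.4]
    - [0, 0, 0, 0, -2.6, 1.9, 0.4]
    - [0, 0, 0, 0, -1.6, 1.2, 0.4]
    - [0, 0, 0, 0, -1, 0.7, 0.4]
    - [0, 0, 0, 0, 0, 0, 0.4]
    - [0, 0, 0, 0, 0, 0, 0.4]

```text
clock: 24.85
eef_pos: [431.7, 3.7, 104.8]
tcp_rot: [1.835, 1.57, 0.247]
contact_force: [0.8, 0.8, -0.1]
opening: 0.399
```

```bash
python3 - <<'E'
from go import *
plan(432,3.5,5,-0.8)
E
```

```text
t24.85 pos [431.7   3.7 104.8] down [ 0.001  0.    -1.   ] yaw_y -1.0 op 0.40 F [ 0.8  0.8 -0.1] q6 1.59
 level turn deg [ 0.   -0.01 -0.03]
 turn wx -0.2 deg; shift cm BEFORE turn [9.98 0.02 0.02]  AFTER turn [9.98 0.02 0.02]
```

Request:
jog_arm:
  series:
    - [0, 0, 0, 2, 0, 0, 0.4]
    - [0, 0, 0, 3, 0, 0, 0.4]
    - [0, 0, 0, 2.5, 0, 0, 0.4]
    - [0, 0, 0, 1.2, 0, 0, 0.4]
    - [0, 0, 0, 0.6, 0, 0, 0.4]
    - [0, 0, 0, 0.4, 0, 0, 0.4]
    - [0, 0, 0, 0.2, 0, 0, 0.4]
    - [0, 0, 0, 0, 0, 0, 0.4]
    - [0, 0, 0, 0, 0, 0, 0.0]
    - [0, 0, 0, 0, 0, 0, 0.0]
    - [0, 0, 0, 0, 0, 0, 0.0]
    - [0, 0, 0, 0, 0, 0, 0.0]
    - [0, 0, 0, 0, 0, 0, 0.0]
    - [0, 0, 0, 0, 0, 0, 0.0]
  force: 30

```text
clock: 26.25
eef_pos: [431.5, 3.5, 6.6]
tcp_rot: [1.596, 1.57, 0.008]
contact_force: [-0.9, -0.1, 7.2]
opening: 0.176
```

```bash
python3 - <<'E'
from go import *
plan(432,3.5,5,-0.8)
t=np.radians(-0.9);c=np.array([639.1,-198.1]); M=np.array([[np.cos(t),-np.sin(t)],[np.sin(t),np.cos(t)]])
print("stick",c+M@[-20,40],"lath",c+M@[-20,-35])
E
```

```text
t26.25 pos [431.5   3.5   6.6] down [ 0.001  0.    -1.   ] yaw_y -1.0 op 0.18 F [-0.9 -0.1  7.2] q6 1.59
 level turn deg [-0.   -0.   -0.07]
 turn wx -0.2 deg; shift cm BEFORE turn [0.16 0.05 0.  ]  AFTER turn [0.16 0.05 0.  ]
stick [ 619.73076004 -157.79078835] lath [ 618.55271124 -232.78153579]
```

Gripped at 0.176 (~15–16 mm), the stick's width. Lift.

Request:
jog_arm:
  series:
    - [0, 0, 0, -0.5, 0, 0, 0.0]
    - [0, 0, 0, -1, 0, 0, 0.0]
    - [0, 0, 0, -2, 0, 0, 0.0]
    - [0, 0, 0, -3, 0, 0, 0.0]
    - [0, 0, 0, -3, 0, 0, 0.0]
    - [0, 0, 0, 0, 0, 0, 0.0]
    - [0, 0, 0, 0, 0, 0, 0.0]

```text
clock: 26.95
eef_pos: [431.4, 3.6, 101.8]
tcp_rot: [1.599, 1.568, 0.011]
contact_force: [0.2, 0.3, 0.5]
opening: 0.179
```

```bash
python3 - <<'E'
from go import *
plan(619.7,-157.8,100,-0.9)
im,d=r.grab_frame("side")
cv2.imwrite("pics/st12.png",cv2.resize(im[120:260,150:340,::-1],None,fx=4,fy=4,interpolation=cv2.INTER_CUBIC))
E
```

```text
t26.95 pos [431.4   3.6 101.8] down [ 0.002  0.    -1.   ] yaw_y -1.0 op 0.18 F [0.2 0.3 0.5] q6 1.59
 level turn deg [ 0.   -0.   -0.13]
 turn wx -0.1 deg; shift cm BEFORE turn [ 0.23 19.1  15.81]  AFTER turn [ 0.23 19.08 15.84]
```

View pics/st12.png

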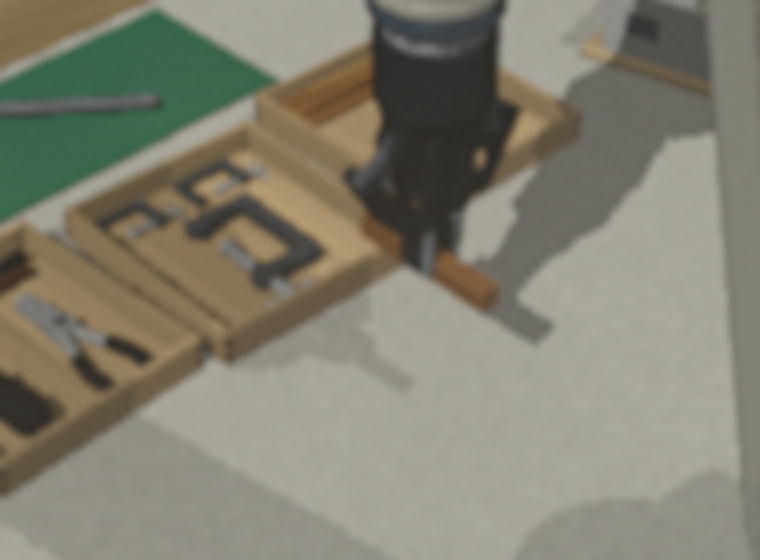

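Request:
jog_arm:
  series:
    - [0, 0, 0, 0, 1.3, 1.1, 0.0]
    - [0, 0, 0, 0, 2.5, 2, 0.0]
    - [0, 0, 0, 0, 2.7, 2.2, 0.0]
    - [0, 0, 0, 0, 2.7, 2.2, 0.0]
    - [0, 0, 0, 0, 2.7, 2.2, 0.0]
    - [0, 0, 0, 0, 2.7, 2.2, 0.0]
    - [0, 0, 0, 0, 2.4, 2.1, 0.0]
    - [0, 0, 0, 0, 1.4, 1.2, 0.0]
    - [0, 0, 0, 0, 0.7, 0.6, 0.0]
    - [0, 0, 0, 0, 0, 0, 0.0]
    - [0, 0, 0, 0, 0, 0, 0.0]

```text
clock: 28.1
eef_pos: [618.1, -157.4, 100.0]
tcp_rot: [-1.875, 1.569, 2.82]
contact_force: [-0.2, 0.5, -0.0]
opening: 0.175
```

```bash
python3 - <<'E'
from go import *
plan(619.7,-157.8,12,-0.9)
E
```

```text
t28.10 pos [ 618.1 -157.4  100. ] down [-0.002  0.001 -1.   ] yaw_y -1.0 op 0.18 F [-0.2  0.5 -0. ] q6 1.34
 level turn deg [-0.   -0.04  0.11]
 turn wx -0.1 deg; shift cm BEFORE turn [8.8  0.17 0.05]  AFTER turn [8.8  0.17 0.05]
```

Request:
jog_arm:
  series:
    - [0, 0, 0, 1, 0, 0, 0.0]
    - [0, 0, 0, 2, 0, 0, 0.0]
    - [0, 0, 0, 2, 0, 0, 0.0]
    - [0, 0, 0, 1, 0, 0, 0.0]
    - [0, 0, 0, 1, 0, 0, 0.0]
    - [0, 0, 0, 0.6, 0, 0, 0.0]
    - [0, 0, 0, 0.5, 0, 0, 0.0]
    - [0, 0, 0, 0.3, 0, 0, 0.0]
    - [0, 0, 0, 0.2, 0, 0, 0.0]
    - [0, 0, 0, 0, 0, 0, 0.0]
    - [0, 0, 0, 0, 0, 0, 0.0]

```text
clock: 29.2
eef_pos: [619.4, -157.8, 15.2]
tcp_rot: [1.327, 1.57, -0.261]
contact_force: [0.0, 0.1, -0.3]
opening: 0.175
```

Request:
jog_arm:
  series:
    - [0, 0, 0, 0.15, 0, 0, 0.0]
    - [0, 0, 0, 0.1, 0, 0, 0.0]
    - [0, 0, 0, 0.05, 0, 0, 0.0]
    - [0, 0, 0, 0, 0, 0, 0.0]

```text
clock: 29.6
eef_pos: [619.1, -157.7, 11.8]
tcp_rot: [-1.893, 1.571, 2.802]
contact_force: [0.4, 0.8, 0.3]
opening: 0.174
```

Request:
jog_arm:
  series:
    - [0, 0, 0, 0.03, 0, 0, 0.0]
    - [0, 0, 0, 0, 0, 0, 0.32]
    - [0, 0, 0, 0, 0, 0, 0.32]
    - [0, 0, 0, 0, 0, 0, 0.32]
    - [0, 0, 0, 0, 0, 0, 0.32]
    - [0, 0, 0, -0.4, 0, 0, 0.32]
    - [0, 0, 0, -1, 0, 0, 0.32]
    - [0, 0, 0, -2, 0, 0, 0.32]
    - [0, 0, 0, -3, 0, 0, 0.32]
    - [0, 0, 0, -3, 0, 0, 0.32]
    - [0, 0, 0, 0, 0, 0, 0.32]
    - [0, 0, 0, 0, 0, 0, 0.32]

```text
clock: 30.8
eef_pos: [619.8, -157.9, 107.0]
tcp_rot: [1.34, 1.568, -0.248]
contact_force: [-0.7, -0.0, -0.2]
opening: 0.323
```

```bash
python3 - <<'E'
from go import *
plan(366.5,268,100,15.5)
im,d=r.grab_frame("side")
a=cv2.resize(im[110:210,190:330,::-1],(784,560),interpolation=cv2.INTER_CUBIC)
cv2.imwrite("pics/st13.png",a)
E
```

```text
t30.80 pos [ 619.8 -157.9  107. ] down [ 0.002 -0.001 -1.   ] yaw_y -1.0 op 0.32 F [-0.7 -0.  -0.2] q6 1.34
 level turn deg [-0.    0.03 -0.13]
 turn wx -16.5 deg; shift cm BEFORE turn [  0.62 -26.06 -42.14]  AFTER turn [  0.62 -13.03 -47.81]
```

View pics/st13.png

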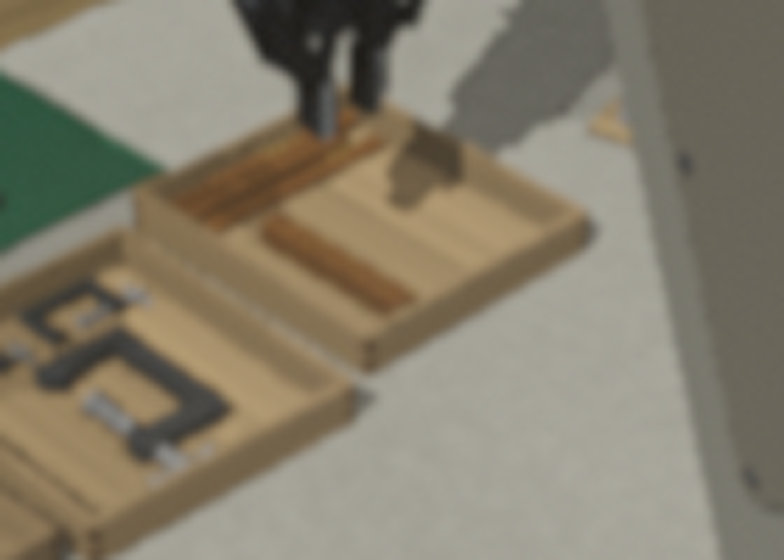

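Request:
jog_arm:
  series:
    - [-5.5, 0, 0, 0, 0, 0, 0.6]
    - [-5.5, 0, 0, 0, 0, 0, 0.6]
    - [-5.5, 0, 0, 0, 0, 0, 0.6]
    - [0, 0, 0, 0, -0.5, -1.8, 0.6]
    - [0, 0, 0, 0, -0.8, -3, 0.6]
    - [0, 0, 0, 0, -0.95, -3.5, 0.6]
    - [0, 0, 0, 0, -0.95, -3.5, 0.6]
    - [0, 0, 0, 0, -0.95, -3.5, 0.6]
    - [0, 0, 0, 0, -0.95, -3.5, 0.6]
    - [0, 0, 0, 0, -0.95, -3.5, 0.6]
    - [0, 0, 0, 0, -0.95, -3.5, 0.6]
    - [0, 0, 0, 0, -0.95, -3.5, 0.6]
    - [0, 0, 0, 0, -0.95, -3.5, 0.6]
    - [0, 0, 0, 0, -0.95, -3.5, 0.6]
    - [0, 0, 0, 0, -0.95, -3.5, 0.6]
    - [0, 0, 0, 0, -0.95, -3.5, 0.6]
    - [0, 0, 0, 0, -0.95, -3.5, 0.6]
    - [0, 0, 0, 0, -0.33, -1, 0.6]
    - [0, 0, 0, 0, 0, 0, 0.6]
    - [0, 0, 0, 0, 0, 0, 0.6]

```text
clock: 32.85
eef_pos: [365.7, 267.3, 105.1]
tcp_rot: [-0.966, 1.57, -2.266]
contact_force: [1.0, 0.5, -0.6]
opening: 0.601
```

```bash
python3 - <<'E'
from go import *
plan(366.3,268,5,15.5)
E
```

```text
t32.85 pos [365.7 267.3 105.1] down [-0.001 -0.001 -1.   ] yaw_y 15.6 op 0.60 F [ 1.   0.5 -0.6] q6 1.93
 level turn deg [-0.    0.04  0.06]
 turn wx 0.1 deg; shift cm BEFORE turn [10.01  0.09 -0.06]  AFTER turn [10.01  0.09 -0.06]
```

Request:
jog_arm:
  series:
    - [0, 0, 0, 2, 0.05, 0, 0.5]
    - [0, 0, 0, 3, 0, 0, 0.5]
    - [0, 0, 0, 2.5, 0, 0, 0.48]
    - [0, 0, 0, 1.2, 0, 0, 0.48]
    - [0, 0, 0, 0.6, 0, 0, 0.48]
    - [0, 0, 0, 0.4, 0, 0, 0.48]
    - [0, 0, 0, 0.2, 0, 0, 0.48]
    - [0, 0, 0, 0.15, 0, 0, 0.48]
    - [0, 0, 0, 0, 0, 0, 0.48]

```text
clock: 33.75
eef_pos: [366.6, 268.4, 5.5]
tcp_rot: [1.916, 1.57, 0.616]
contact_force: [0.9, 1.2, -0.4]
opening: 0.478
```

```bash
python3 - <<'E'
from go import *
plan(366.3,268,3,15.5)
im,d=r.grab_frame("side")
cv2.imwrite("pics/la14.png",cv2.resize(im[230:320,140:260,::-1],(800,600),interpolation=cv2.INTER_CUBIC))
E
```

```text
t33.75 pos [366.6 268.4   5.5] down [ 0.001  0.001 -1.   ] yaw_y 15.5 op 0.48 F [ 0.9  1.2 -0.4] q6 1.93
 level turn deg [-0.   -0.02 -0.05]
 turn wx 0.0 deg; shift cm BEFORE turn [ 0.25 -0.04  0.03]  AFTER turn [ 0.25 -0.04  0.03]
```

View pics/la14.png

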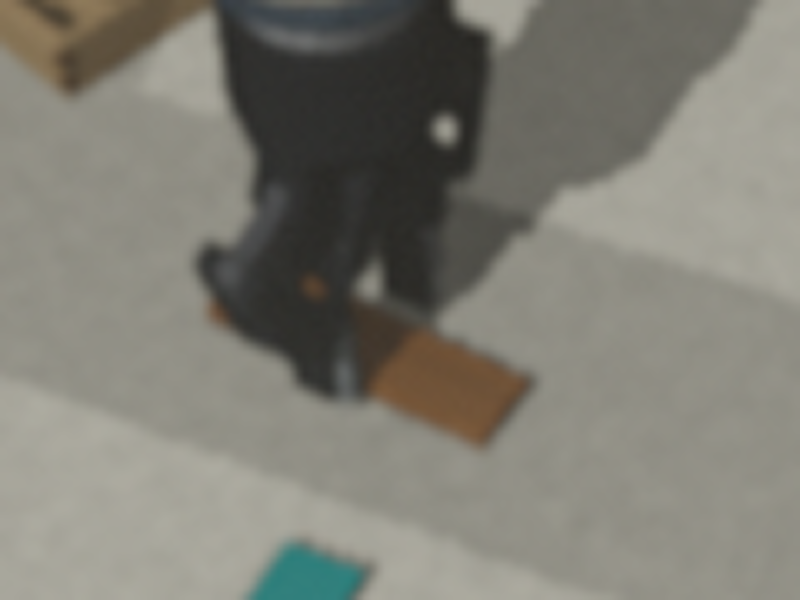

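Request:
jog_arm:
  series:
    - [0, 0, 0, 0, 0, 0, 0.42]
    - [0, 0, 0, 0.1, 0, 0, 0.42]
    - [0, 0, 0, 0.1, 0, 0, 0.42]
    - [0, 0, 0, 0, 0, 0, 0.42]

```text
clock: 34.2
eef_pos: [366.2, 268.1, 3.0]
tcp_rot: [-1.25, 1.571, -2.55]
contact_force: [0.6, 0.2, -0.1]
opening: 0.421
```

Request:
jog_arm:
  series:
    - [0, 0, 0, 0, 0, 0, 0.0]
    - [0, 0, 0, 0, 0, 0, 0.0]
    - [0, 0, 0, 0, 0, 0, 0.0]
    - [0, 0, 0, 0, 0, 0, 0.0]
    - [0, 0, 0, 0, 0, 0, 0.0]
    - [0, 0, 0, 0, 0, 0, 0.0]

```text
clock: 34.8
eef_pos: [366.3, 268.1, 3.2]
tcp_rot: [-1.44, 1.571, -2.74]
contact_force: [-1.2, -0.8, 5.0]
opening: 0.337
```

Request:
jog_arm:
  series:
    - [0, 0, 0, -0.4, 0, 0, 0.0]
    - [0, 0, 0, -0.6, 0, 0, 0.0]
    - [0, 0, 0, -1, 0, 0, 0.0]
    - [0, 0, 0, -2, 0, 0, 0.0]
    - [0, 0, 0, -3, 0, 0, 0.0]
    - [0, 0, 0, -2.5, 0, 0, 0.0]
    - [0, 0, 0, 0, 0, 0, 0.0]
    - [0, 0, 0, 0, 0, 0, 0.0]

```text
clock: 35.6
eef_pos: [366.6, 268.4, 98.9]
tcp_rot: [1.929, 1.569, 0.629]
contact_force: [-0.7, 0.5, -0.7]
opening: 0.334
```

```bash
python3 - <<'E'
from go import *
plan(618.5,-232.8,100,-0.9)
im,d=r.grab_frame("side")
cv2.imwrite("pics/la15.png",cv2.resize(im[220:310,140:260,::-1],(800,600),interpolation=cv2.INTER_CUBIC))
E
```

```text
t35.60 pos [366.6 268.4  98.9] down [ 0.002  0.001 -1.   ] yaw_y 15.5 op 0.33 F [-0.7  0.5 -0.7] q6 1.93
 level turn deg [ 0.   -0.04 -0.11]
 turn wx 16.4 deg; shift cm BEFORE turn [-0.13 10.86 55.03]  AFTER turn [-0.13 25.97 49.72]
```

View pics/la15.png

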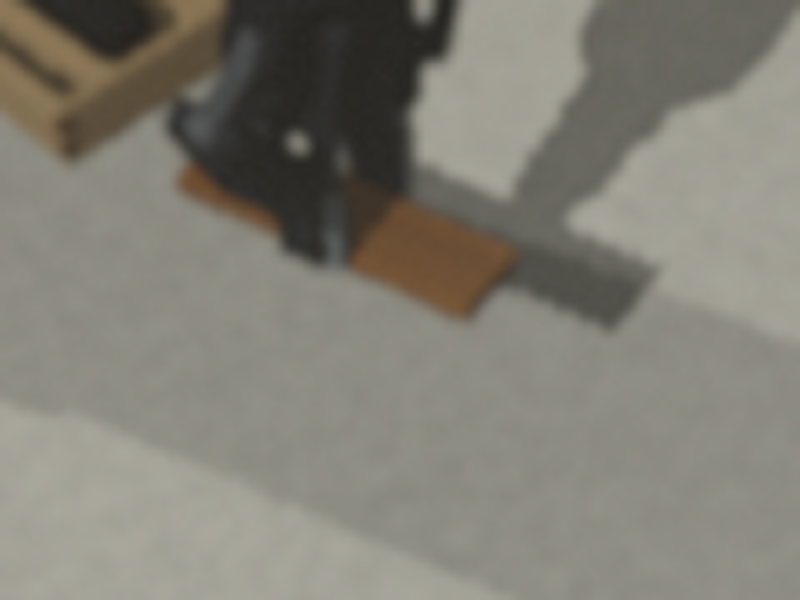

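Request:
jog_arm:
  series:
    - [8.2, 0, 0, 0, 0, 0, 0.0]
    - [8.2, 0, 0, 0, 0, 0, 0.0]
    - [0, 0, 0, 0, 0.6, 1.2, 0.0]
    - [0, 0, 0, 0, 1.2, 2.3, 0.0]
    - [0, 0, 0, 0, 1.6, 3.06, 0.0]
    - [0, 0, 0, 0, 1.6, 3.06, 0.0]
    - [0, 0, 0, 0, 1.6, 3.06, 0.0]
    - [0, 0, 0, 0, 1.6, 3.06, 0.0]
    - [0, 0, 0, 0, 1.6, 3.06, 0.0]
    - [0, 0, 0, 0, 1.6, 3.06, 0.0]
    - [0, 0, 0, 0, 1.6, 3.06, 0.0]
    - [0, 0, 0, 0, 1.6, 3.06, 0.0]
    - [0, 0, 0, 0, 1.6, 3.06, 0.0]
    - [0, 0, 0, 0, 1.6, 3.06, 0.0]
    - [0, 0, 0, 0, 1.6, 3.06, 0.0]
    - [0, 0, 0, 0, 1.6, 3.06, 0.0]
    - [0, 0, 0, 0, 1.6, 3.06, 0.0]
    - [0, 0, 0, 0, 1.6, 3.06, 0.0]
    - [0, 0, 0, 0, 1.2, 2.3, 0.0]
    - [0, 0, 0, 0, 0.5, 1, 0.0]

```text
clock: 37.65
eef_pos: [617.4, -234.9, 96.9]
tcp_rot: [-1.499, 1.57, -3.084]
contact_force: [-0.9, -0.6, -0.3]
opening: 0.333
```

Request:
jog_arm:
  series:
    - [0, 0, 0, 0, 0, 0, 0.0]
    - [0, 0, 0, 0, 0, 0, 0.0]

```text
clock: 37.85
eef_pos: [616.3, -231.5, 97.3]
tcp_rot: [-2.036, 1.569, 2.662]
contact_force: [-0.4, -0.0, 0.3]
opening: 0.336
```

```bash
python3 - <<'E'
from go import *
plan(618.5,-232.8,9,-0.9)
im,d=r.grab_frame("side")
cv2.imwrite("pics/la16.png",cv2.resize(im[100:205,190:330,::-1],(800,600),interpolation=cv2.INTER_CUBIC))
E
```

```text
t37.85 pos [ 616.3 -231.5   97.3] down [-0.002  0.001 -1.   ] yaw_y -0.8 op 0.34 F [-0.4 -0.   0.3] q6 1.22
 level turn deg [-0.   -0.06  0.11]
 turn wx 0.1 deg; shift cm BEFORE turn [8.83 0.23 0.14]  AFTER turn [8.83 0.23 0.14]
```

View pics/la16.png

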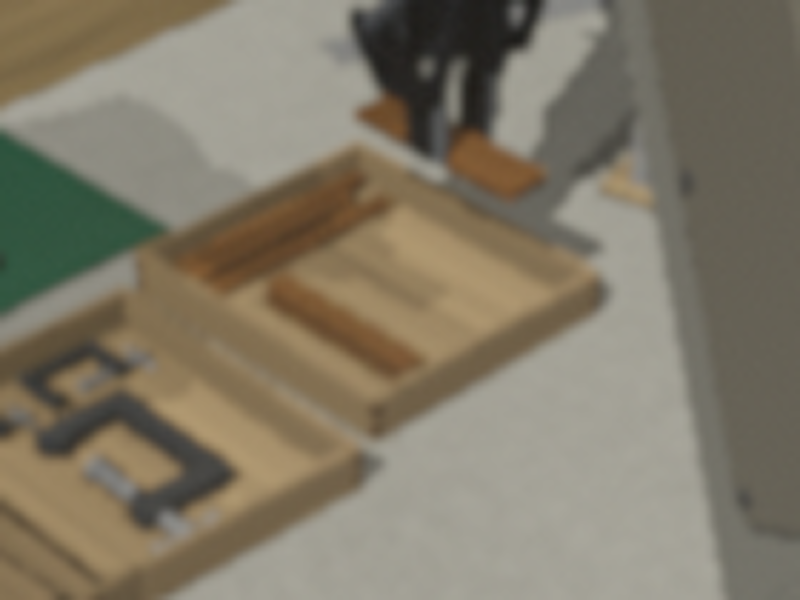

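Request:
jog_arm:
  series:
    - [0, 0, 0, 1, 0.1, 0.05, 0.0]
    - [0, 0, 0, 2, 0, 0, 0.0]
    - [0, 0, 0, 2, 0, 0, 0.0]
    - [0, 0, 0, 1, 0, 0, 0.0]
    - [0, 0, 0, 1, 0, 0, 0.0]
    - [0, 0, 0, 0.6, 0, 0, 0.0]
    - [0, 0, 0, 0.5, 0, 0, 0.0]
    - [0, 0, 0, 0.3, 0, 0, 0.0]
    - [0, 0, 0, 0.2, 0, 0, 0.0]
    - [0, 0, 0, 0, 0, 0, 0.0]
    - [0, 0, 0, 0, 0, 0, 0.0]

```text
clock: 39.0
eef_pos: [618.8, -232.8, 12.4]
tcp_rot: [1.276, 1.57, -0.311]
contact_force: [0.2, 0.3, 0.1]
opening: 0.338
```

Request:
jog_arm:
  series:
    - [0, 0, 0, 0.15, 0, 0, 0.0]
    - [0, 0, 0, 0.1, 0, 0, 0.0]
    - [0, 0, 0, 0.1, 0, 0, 0.0]
    - [0, 0, 0, 0, 0, 0, 0.0]

```text
clock: 39.4
eef_pos: [618.5, -232.7, 8.4]
tcp_rot: [-1.996, 1.571, 2.701]
contact_force: [-0.4, 0.3, -0.6]
opening: 0.341
```

Request:
jog_arm:
  series:
    - [0, 0, 0, 0, 0, 0, 0.0]
    - [0, 0, 0, 0, 0, 0, 0.48]
    - [0, 0, 0, 0, 0, 0, 0.48]
    - [0, 0, 0, 0, 0, 0, 0.48]
    - [0, 0, 0, 0, 0, 0, 0.48]
    - [0, 0, 0, -0.4, 0, 0, 0.48]
    - [0, 0, 0, -1, 0, 0, 0.48]
    - [0, 0, 0, -2, 0, 0, 0.48]
    - [0, 0, 0, -3, 0, 0, 0.48]
    - [0, 0, 0, -3, 0, 0, 0.48]
    - [0, 0, 0, -3, 0, 0, 0.48]
    - [0, 0, 0, 0, 0, 0, 0.48]

```text
clock: 40.6
eef_pos: [621.3, -233.8, 138.2]
tcp_rot: [1.225, 1.563, -0.361]
contact_force: [1.1, -0.7, 0.1]
opening: 0.477
```

```bash
python3 - <<'E'
from go import *
plan(400,-230,180)
E
```

```text
t40.60 pos [ 621.3 -233.8  138.2] down [ 0.008 -0.003 -1.   ] yaw_y -0.9 op 0.48 F [ 1.1 -0.7  0.1] q6 1.22
 level turn deg [ 0.    0.16 -0.44]
 turn wx 0.0 deg; shift cm BEFORE turn [-4.350e+00 -2.211e+01 -2.000e-02]  AFTER turn [-4.350e+00 -2.211e+01 -2.000e-02]
```

Request:
jog_arm:
  series:
    - [0, 0, 0, -2, 0, 0, 0.48]
    - [0, 0, 0, -2, 0, 0, 0.48]
    - [0, 0, 0, 0, -3.5, 0, 0.48]
    - [0, 0, 0, 0, -3.5, 0, 0.48]
    - [0, 0, 0, 0, -3.5, 0, 0.48]
    - [0, 0, 0, 0, -3.5, 0, 0.48]
    - [0, 0, 0, 0, -3.5, 0, 0.48]
    - [0, 0, 0, 0, -3.5, 0, 0.48]
    - [0, 0, 0, -1, -2, 3, 0.48]
    - [0, 0, 0, 0, -2, 3, 0.48]
    - [0, 0, 0, 0, -2, 3, 0.48]
    - [0, 0, 0, 0, -2, 3, 0.48]
    - [0, 0, 0, 0, 0, 3, 0.48]
    - [0, 0, 0, 0, 0, 3, 0.48]
    - [0, 0, 0, 0, 0, 3, 0.48]
    - [0, 0, 0, 0, 0, 2, 0.48]
    - [0, 0, 0, 0, 0, 0, 0.48]

```text
clock: 42.3
eef_pos: [324.9, -460.3, 182.6]
tcp_rot: [0.37, 1.57, -1.218]
contact_force: [0.1, -0.1, 0.3]
opening: 0.48
```

```bash
python3 - <<'E'
from go import *
from meas import *
plan(400,-230,180)
im,d=r.grab_frame("top"); np.savez("topF.npz",im=im,d=d)
cv2.imwrite("pics/topF.png",cv2.resize(im[70:260,80:440,::-1],None,fx=2.2,fy=2.2,interpolation=cv2.INTER_CUBIC))
cv2.imwrite("pics/topFt.png",cv2.resize(im[80:170,150:370,::-1],None,fx=3.6,fy=3.6,interpolation=cv2.INTER_CUBIC))
im2,d2=r.grab_frame("side"); np.savez("sideF.npz",im=im2)
cv2.imwrite("pics/sideF.png",cv2.resize(im2[110:250,100:310,::-1],None,fx=3.7,fy=3.7,interpolation=cv2.INTER_CUBIC))
# moved check for calculator
o=np.load("top0.npz")["im"].astype(int); a=np.abs(o-im).max(2)
print("calc diff",a[110:172,78:132].mean(), (a[110:172,78:132]>40).sum(),"model",(a[105:175,380:460]>40).sum())
E
```

```text
t42.30 pos [ 324.9 -460.3  182.6] down [ 0.    -0.001 -1.   ] yaw_y -1.0 op 0.48 F [ 0.1 -0.1  0.3] q6 0.63
 level turn deg [-0.    0.06 -0.02]
 turn wx 0.0 deg; shift cm BEFORE turn [  0.23   7.12 -23.16]  AFTER turn [  0.23   7.12 -23.16]
calc diff 1.403225806451613 0 model 0
```

View pics/topF.png

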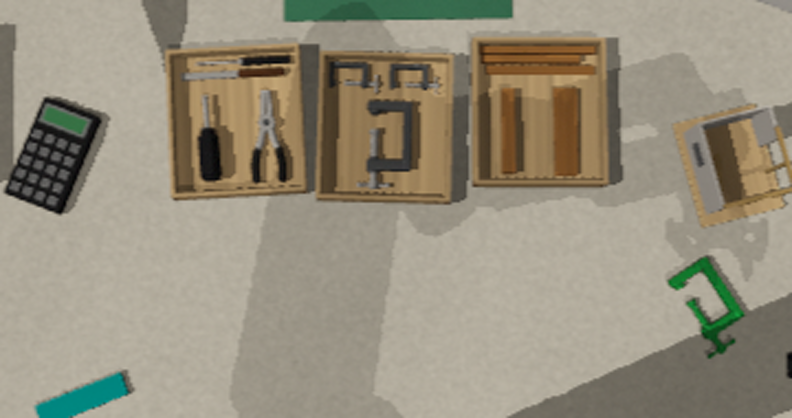

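View pics/topFt.png

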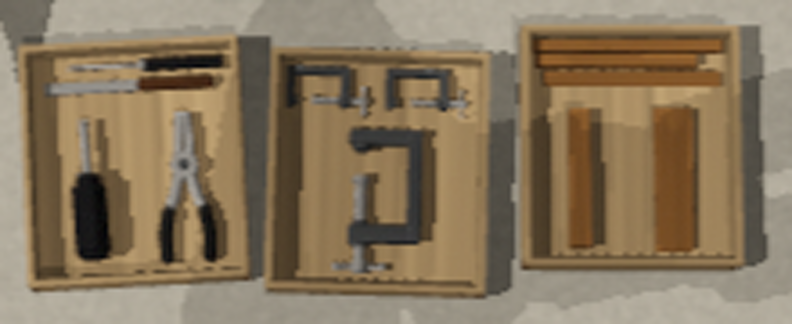

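View pics/sideF.png

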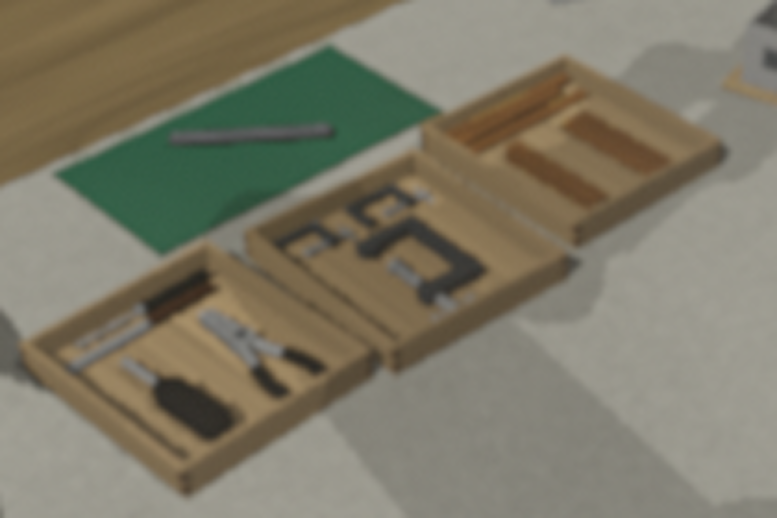

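```bash
python3 - <<'E'
from meas import *
z=np.load("topF.npz"); d=z["d"]; K,p,Rm=cam("top")
def P(u,v):
    q=d[v,u]*(np.linalg.inv(K)@[u,v,1]); return p+Rm@q
for nm,pts in dict(lath=[(337,112),(337,130),(338,146)],stick=[(311,112),(311,130),(311,146)],clamp=[(267,118),(267,140),(255,145),(255,117)],sdr=[(175,132),(176,149)],pl=[(201,123),(201,128),(198,148),(208,148)],floorT=[(190,140)],floorW=[(325,135)]).items():
    print(nm,[P(*q).round(1)[2] for q in pts])
E
```

```text
lath [np.float64(9.9), np.float64(13.4), np.float64(11.0)]
stick [np.float64(21.4), np.float64(22.4), np.float64(20.5)]
clamp [np.float64(1.1), np.float64(7.6), np.float64(16.1), np.float64(17.1)]
sdr [np.float64(30.1), np.float64(25.2)]
pl [np.float64(15.3), np.float64(26.8), np.float64(5.2), np.float64(16.1)]
floorT [np.float64(2.4)]
floorW [np.float64(-0.3)]
```

```bash
python3 - <<'E'
from rig import r
print(r.sign_off())
E
```

```text
the job is handed in; nothing more can be done
None
```

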